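Chock and lay out washed rollers on the sloping drying board

TASK

Two or three washed feed rollers are to dry on the sloping board. First set all three orange chocks squarely on the yellow rectangles, horns uphill with their toes on the black line; then lay each roller across the board on the uphill side of a chock, one to a chock, letting go only when the chock will hold it so that it does not roll away. When all the rollers are lying still, turn the timer dial clockwise from its off mark by one click for each roller, leave the dial there, and leave the oil bottle and the padlock alone.

Things in the scene. Friction and masses are not known exactly. Their poses are not given: they have to be found in the camera images.
- roller_1: one of up to three alike feed rollers (dark green rubber, aluminium end discs), 40 mm in diameter, 80 mm long, 0.15 to 0.26 kg; origin at its centre, x along its own axis; starts lying on the bench and rolls easily. Two or three are there; a missing one has no pose (None)
- roller_2: one of up to three alike feed rollers (dark green rubber, aluminium end discs), 40 mm in diameter, 80 mm long, 0.15 to 0.26 kg; origin at its centre, x along its own axis; starts lying on the bench and rolls easily. Two or three are there; a missing one has no pose (None)
- roller_3: one of up to three alike feed rollers (dark green rubber, aluminium end discs), 40 mm in diameter, 80 mm long, 0.15 to 0.26 kg; origin at its centre, x along its own axis; starts lying on the bench and rolls easily. Two or three are there; a missing one has no pose (None)
- chock_1: one of three alike orange U-shaped chocks, 80 (x) by 60 (y) by 18 mm high, 0.18 kg; origin at the middle, 9 mm up. Two 14 mm wide horns along its x edges point to its +y; their toes (+y edge) are 45 degree ramps. A bridge 18 mm thick, centred at y = -21 mm, joins them: pinch it there along y. The 52 by 42 mm gap between the horns is open to +y, for fingers
- chock_2: a chock just like chock_1, with the same origin and axes
- chock_3: a chock just like chock_1, with the same origin and axes
- pad_1 (a point): lowest of three yellow rectangles (88 x 68 mm) painted on the fixed grey board; point at its middle, 9 mm above the paint: where the origin of a well set chock lies, its toes on the black line on the uphill edge. Axes of the board, kept level: x across it, y toward its high end
- pad_2 (a point): the same for the middle rectangle, 123 mm uphill of the first. The board is 130 mm wide (x) and 430 mm long (y), rises 6 degrees toward +y, its surface 15 to 59 mm above the bench, with a lip 12 mm high along its low end
- pad_3 (a point): the same for the highest rectangle, 123 mm uphill of the middle one
- rest_1 (a point): where the centre of a roller lies when it rests, axis along x, uphill against a chock set on the lowest rectangle: 8 mm uphill of the toes, 20 mm off the surface, 38 mm from the chock's origin; 55 mm further uphill begins the next chock. Axes of the board
- rest_2 (a point): where the centre of a roller lies when it rests, axis along x, uphill against a chock set on the middle rectangle: 8 mm uphill of the toes, 20 mm off the surface, 38 mm from the chock's origin; 55 mm further uphill begins the next chock. Axes of the board
- rest_3 (a point): where the centre of a roller lies when it rests, axis along x, uphill against a chock set on the highest rectangle: 8 mm uphill of the toes, 20 mm off the surface, 38 mm from the chock's origin. Axes of the board
- dial (a joint): click dial of the timer: 0 with its white pointer line on the red off mark, as it starts; grows clockwise seen from above, to 2.6 rad at most. It clicks every 0.419 rad (24 degrees, 15 to a turn), needs about 0.08 N m to pass from one click to the next, and drops into the nearest click when let go
- dial_grip (a point): on the dial's axis (vertical), in the upper half of its bar, 59 mm above the bench: the bar is 34 mm long, 14 mm thick and 32 mm high (34 to 66 mm above the bench); its length lies along this point's x axis, which turns with the dial. The dial stands on a grey timer case 72 x 72 x 22 mm, fixed
- oil_bottle: bystander: white oil bottle with a red spout, 40 mm wide, 114 mm tall, standing at the back of the bench; origin at the centre of its underside; leave it alone
- padlock: bystander: brass padlock standing on its body, shackle up, 19 x 42 x 66 mm, at the back of the bench; origin at its underside; leave it alone

How it is judged:
On the way, in this order (a step that is already met when the one before it is completed fails the run):
1. all three chocks are set on the yellow rectangles, horns uphill, and let go (((distance between chock_1 and pad_1 below 0.018 m and y of rest_1 in the frame of chock_1 above 0.02 m and angle between the x axis of chock_1 and the x axis of pad_1, either way round below 0.25 rad) or (distance between chock_1 and pad_2 below 0.018 m and y of rest_2 in the frame of chock_1 above 0.02 m and angle between the x axis of chock_1 and the x axis of pad_2, either way round below 0.25 rad) or (distance between chock_1 and pad_3 below 0.018 m and y of rest_3 in the frame of chock_1 above 0.02 m and angle between the x axis of chock_1 and the x axis of pad_3, either way round below 0.25 rad)) and ((distance between chock_2 and pad_1 below 0.018 m and y of rest_1 in the frame of chock_2 above 0.02 m and angle between the x axis of chock_2 and the x axis of pad_1, either way round below 0.25 rad) or (distance between chock_2 and pad_2 below 0.018 m and y of rest_2 in the frame of chock_2 above 0.02 m and angle between the x axis of chock_2 and the x axis of pad_2, either way round below 0.25 rad) or (distance between chock_2 and pad_3 below 0.018 m and y of rest_3 in the frame of chock_2 above 0.02 m and angle between the x axis of chock_2 and the x axis of pad_3, either way round below 0.25 rad)) and ((distance between chock_3 and pad_1 below 0.018 m and y of rest_1 in the frame of chock_3 above 0.02 m and angle between the x axis of chock_3 and the x axis of pad_1, either way round below 0.25 rad) or (distance between chock_3 and pad_2 below 0.018 m and y of rest_2 in the frame of chock_3 above 0.02 m and angle between the x axis of chock_3 and the x axis of pad_2, either way round below 0.25 rad) or (distance between chock_3 and pad_3 below 0.018 m and y of rest_3 in the frame of chock_3 above 0.02 m and angle between the x axis of chock_3 and the x axis of pad_3, either way round below 0.25 rad)) and linear speed of each of chock_1, chock_2, chock_3 below 0.03 m/s and contact force between the fingers and chock_1 below 0.1 N and contact force between the fingers and chock_2 below 0.1 N and contact force between the fingers and chock_3 below 0.1 N), for 0.3 s.
2. every roller lies still across the board against a chock, let go (((distance between chock_1 and pad_1 below 0.018 m and y of rest_1 in the frame of chock_1 above 0.02 m and angle between the x axis of chock_1 and the x axis of pad_1, either way round below 0.25 rad) or (distance between chock_1 and pad_2 below 0.018 m and y of rest_2 in the frame of chock_1 above 0.02 m and angle between the x axis of chock_1 and the x axis of pad_2, either way round below 0.25 rad) or (distance between chock_1 and pad_3 below 0.018 m and y of rest_3 in the frame of chock_1 above 0.02 m and angle between the x axis of chock_1 and the x axis of pad_3, either way round below 0.25 rad)) and ((distance between chock_2 and pad_1 below 0.018 m and y of rest_1 in the frame of chock_2 above 0.02 m and angle between the x axis of chock_2 and the x axis of pad_1, either way round below 0.25 rad) or (distance between chock_2 and pad_2 below 0.018 m and y of rest_2 in the frame of chock_2 above 0.02 m and angle between the x axis of chock_2 and the x axis of pad_2, either way round below 0.25 rad) or (distance between chock_2 and pad_3 below 0.018 m and y of rest_3 in the frame of chock_2 above 0.02 m and angle between the x axis of chock_2 and the x axis of pad_3, either way round below 0.25 rad)) and ((distance between chock_3 and pad_1 below 0.018 m and y of rest_1 in the frame of chock_3 above 0.02 m and angle between the x axis of chock_3 and the x axis of pad_1, either way round below 0.25 rad) or (distance between chock_3 and pad_2 below 0.018 m and y of rest_2 in the frame of chock_3 above 0.02 m and angle between the x axis of chock_3 and the x axis of pad_2, either way round below 0.25 rad) or (distance between chock_3 and pad_3 below 0.018 m and y of rest_3 in the frame of chock_3 above 0.02 m and angle between the x axis of chock_3 and the x axis of pad_3, either way round below 0.25 rad)) and (distance between roller_1 and rest_1 below 0.024 m or distance between roller_1 and rest_2 below 0.024 m or distance between roller_1 and rest_3 below 0.024 m) and angle between the x axis of each of roller_1, roller_2, roller_3 and the x axis of pad_1, either way round below 0.2 rad and linear speed of each of roller_1, roller_2, roller_3 below 0.03 m/s and contact force between the fingers and roller_1 below 0.1 N and (distance between roller_2 and rest_1 below 0.024 m or distance between roller_2 and rest_2 below 0.024 m or distance between roller_2 and rest_3 below 0.024 m) and contact force between the fingers and roller_2 below 0.1 N and (distance between roller_3 and rest_1 below 0.024 m or distance between roller_3 and rest_2 below 0.024 m or distance between roller_3 and rest_3 below 0.024 m) and contact force between the fingers and roller_3 below 0.1 N), for 0.4 s.
3. the dial stands as many clicks from off as there are rollers ((value of joint dial between 1.12664 and 1.38664 rad or (height (world z) of roller_1 above 3 m and value of joint dial between 0.707758 and 0.967758 rad) or (height (world z) of roller_2 above 3 m and value of joint dial between 0.707758 and 0.967758 rad) or (height (world z) of roller_3 above 3 m and value of joint dial between 0.707758 and 0.967758 rad)) and (height (world z) of roller_1 above -3 m or value of joint dial between 0.707758 and 0.967758 rad) and (height (world z) of roller_2 above -3 m or value of joint dial between 0.707758 and 0.967758 rad) and (height (world z) of roller_3 above -3 m or value of joint dial between 0.707758 and 0.967758 rad)), for 0.3 s.
At the end, for the whole second after the job is handed in: Chocks within 18 mm and 0.25 rad of yellow rectangles, horns uphill; every roller still, within 24 mm of a rest point, axis within 0.2 rad of the board's x; dial within 0.13 rad of two clicks (two rollers) or three (three rollers); all let go (all of step 2 and all of step 3 and linear speed of each of chock_1, chock_2, chock_3 below 0.03 m/s and contact force between the fingers and chock_1 below 0.1 N and contact force between the fingers and chock_2 below 0.1 N and contact force between the fingers and chock_3 below 0.1 N and velocity of joint dial below 0.1 rad/s); the robot touches nothing.
It fails at once if the oil bottle is knocked over or moved by more than 40 mm (angle between oil_bottle's own z axis and vertical above 0.6 rad or distance of oil_bottle from where it was at the start of the episode above 0.04 m).
It fails at once if the padlock is moved by more than 40 mm (distance of padlock from where it was at the start of the episode above 0.04 m).
Of roller_1, roller_2, roller_3 only 2 to 3 are there at a start; the rules pass over those that are not, and their reading is None.
At some moment in a run one of chock_1, chock_2, chock_3 may be knocked a few centimetres aside while the robot is not near it.
Once in a run the grip may slacken for a moment while it holds something.
It also fails if it takes over 210 s, if anything falls off the work surface, if the arm or the gripper's body presses on something with over 40 N, if the wrist force passes 120 N, or if a joint passes its speed limit or range.

ROBOT

A 6-joint arm with a two-finger parallel gripper is mounted at the origin on a cart in front of the work surface, level with it; the furniture and walls round the work are solid. World frame = base frame: x ahead of the robot, y to its left, z up, the work surface at z = 0. Lengths are in m, angles in rad, forces in N, time in s.
With the tool pointing down it reaches from about 0.375 to 0.9 m from the base axis. Payload 3.1 kg.
Tool frame: the origin (TCP) lies where the fingers leave the gripper's body, on its centre line; the fingertips stand 70 mm ahead of it and the grasp point (between the pads) lies 51 mm ahead of it; z points along the fingers, y is the line along which they close (so a half turn about z gives the same grasp; the last joint's range is limited). The gripper opens to 87 mm and grips with 3 to 60 N. Pads are 19 mm wide; open, the fingers measure 117 mm over their backs; the gripper's body (75 mm by 190 mm) begins 51 mm behind the grasp point.
Start: joints at [-1.31, 0.527, 1.433, -0, 1.181, -0.178], TCP at [0.266, -0.565, 0.292] pointing down, gripper open.
Joint ranges: [-3.08, 3.08], [-0.75, 2.2], [0.22, 2.44], [-1.43, 4.57], [0, 2.65], [-2.85, 2.85]. Speed limits (rad/s): [2.79, 2.79, 3.14, 3.14, 3.14, 3.14].

INTERFACE

Orientations are given as a unit quaternion [x, y, z, w].
In Python, from rig import robot gives the robot as it stands.
- The arm moves only by the tool send_rows, never from a script. Its argument "deltas" is text: rows parted by semicolons, each of 7 numbers parted by spaces: the shift along the tool's x, y, z in mm, then the turn, a rotation vector about the tool's x, y, z in degrees, then the opening, from 0 (shut) to 1 (fully open). A call has 1 to 10 rows; each row shifts and turns the commanded pose from where the row before left it, along the tool's axes as they then stand; what a row does not reach is not made up. A row lasts 1/8 s, in which the tool goes at most 62.5 mm and 10.7 degrees, less where a joint would pass 70% of its speed; a pose out of reach is approached as far as the arm can. A call is refused whole if a number of a shift passes 62.5 or a number of a turn 10.7, either way. A call with a gripper value outside its range is refused whole. The fingers move at their own pace and stop on an object; "newtons" is the grip in N (left out, the last holds). Time passes only in rows, so rows that do not move let the fingers close. It gives the time, the measured TCP pose, the force, the opening and the grip force at its end, in the units of the state.
- robot.get_obs(): the state, without advancing time (a new reading comes with each control period).
- robot.camera(name): name is "side" or "top"; returns a dict with "image" (480x640x3 uint8, red, green, blue), "depth" (480x640 float32, m along the optical axis (not along the pixel's ray), 0 where there is no reading), "fovy" (degrees; the focal length in pixels is half the picture's height over the tangent of half this angle, whatever the lens; pixels are square), "cx", "cy" (the principal point, pixels), "rvec" (rotation vector, rad) and "tvec" (3), from world to camera coordinates, as OpenCV has them. Camera axes: x right, y down, z forward; pixel columns grow to the right and rows downward; lengths in m; the calibration is good to about 2 mm. A picture is of the moment at which its call begins.
- robot.hand_in(): hands the job in; it is judged then, once.
Trained networks look in the newest picture that a camera, given by its name, has taken for a name from the list of things; names that differ only in an ending like _2 or _b are one class to them, and where a whole thing is asked for, a point or a joint stands for the part that bears it (a point fixed in the world has none). Each returns a list of dicts, best first, with "p" (0 to 1); they miss things now and then, are a little off and sometimes report something else, mostly with a low value. They report only what shows in the picture. A call takes as long as a camera call.
- robot.find_in(camera, thing): "box" ([left, top, right, bottom] in pixels, round what is visible of it).
- robot.cut_out(camera, thing): "region" (480x640 bool, what is visible of it) and "box" ([left, top, right, bottom] in pixels, round what is visible of it).
The state is a dict: "time": time; "q": joint angles; "joint_velocities": joint speeds; "joint_torque": joint torques, N m; "position": TCP position; "tool_rot": TCP orientation; "ft_force": force on the tool from outside, world axes, zero at the start; "moment": the same for the moment, N m; "grip_width": finger opening in m; "grip_force": force on a finger pad.
Only numpy, scipy, OpenCV 4.12 (cv2) and the standard library are available. Lean on these libraries where they do the work, as an engineer would, in place of code of your own. Each camera call takes 0.05 s, during which the arm holds its last target. There are 200 camera calls.

## Working session

There is one attempt and no reset: what is moved stays moved. The work goes in short steps, Python scripts to look and compute and a tool call to move; the robot and the scene stay as the last step left them, time stands still between calls to the robot, and variables do not carry over. Pictures are saved under pics/ and viewed, at most 14 in all, crops included, and the job is handed in when it is done.

Besides the shell and the picture viewer there is one more tool, called after "Emit:" by a JSON object that holds its "api" and its "payload". send_rows: Moves the arm, as the interface text tells. Its arguments: {"type":"object","properties":{"deltas":{"type":"string"},"newtons":{"type":"number"}},"required":["deltas"]}

```bash
mkdir -p pics; ls; cat > h.py <<'E'
import numpy as np, cv2
from rig import robot
def cam(name,save=None):
    c=robot.camera(name); 
    if save: cv2.imwrite('pics/'+save+'.png',c['image'][:,:,::-1])
    return c
def K(c):
    f=240/np.tan(np.radians(c['fovy'])/2); return f
def cloud(c):
    f=K(c); d=c['depth']; v,u=np.mgrid[0:480,0:640]
    P=np.stack([(u-c['cx'])/f*d,(v-c['cy'])/f*d,d],-1)
    R=cv2.Rodrigues(np.array(c['rvec'],float))[0]
    W=(P-np.array(c['tvec']).ravel())@R
    W[d==0]=np.nan; return W
E
python3 - <<'E'
from h import *
o=robot.get_obs();print(o)
for n in('top','side'):
    c=cam(n,n+'0');W=cloud(c);np.save(n+'.npy',W)
    print(n,{k:c[k] for k in('fovy','cx','cy','rvec','tvec')})
    for t in('roller_1','chock_1','dial','dial_grip','oil_bottle','padlock'):
        for r in robot.cut_out(n,t):
            m=r['region'];p=W[m]
            print(t,round(r['p'],2),np.round(r['box']),np.round(np.nanmedian(p,0),3),np.round(np.nanmax(p,0),3)[2],m.sum())
E
```

```text
pics
{'time': 0.0, 'q': array([-1.30949250e+00,  5.28440647e-01,  1.43390665e+00, -2.44823240e-05,
        1.18137835e+00, -1.78520222e-01]), 'joint_velocities': array([-3.78964705e-04,  9.00271072e-04, -5.54648455e-04,  3.92973684e-05,
        1.27132072e-03, -9.94108661e-04]), 'joint_torque': array([-3.10365449e-04, -4.40039563e+01, -1.76591080e+01,  6.35489845e-02,
        5.82904718e-02, -1.60587906e-04]), 'position': array([ 0.26596963, -0.56493834,  0.29128576]), 'tool_rot': array([ 9.75915073e-01,  2.18148190e-01, -5.54415534e-05, -1.06511305e-03]), 'ft_force': array([-0.18316454, -0.1567294 ,  0.06198264]), 'moment': array([ 0.03601778, -0.00819435,  0.0057597 ]), 'grip_force': 0.0, 'grip_width': 0.08702493265585604}
top {'fovy': 55.09543384631513, 'cx': 315.0424476032169, 'cy': 236.57057432527665, 'rvec': array([ 1.6681542 , -2.29653301,  0.49961444]), 'tvec': array([0.13707413, 0.52928903, 0.90199074])}
roller_1 0.56 [373. 219. 394. 256.] [ 0.534 -0.207  0.036] 0.044 551
chock_1 0.89 [320. 234. 357. 273.] [ 0.538 -0.102  0.016] 0.023 579
chock_1 0.86 [337. 274. 370. 313.] [
[... 483 characters left out ...]
21  0.034] 0.044 896
roller_1 0.72 [321. 286. 357. 312.] [ 0.538 -0.224  0.031] 0.044 781
roller_1 0.6 [260. 288. 309. 314.] [ 0.425 -0.215  0.03 ] 0.044 842
chock_1 0.96 [255. 276. 301. 292.] [ 0.422 -0.119  0.017] 0.023 468
chock_1 0.78 [329. 320. 377. 349.] [ 0.528 -0.338  0.019] 0.12 576
chock_1 0.74 [367. 330. 389. 355.] [ 0.555 -0.425  0.059] 0.119 353
chock_1 0.66 [308. 270. 348. 290.] [ 0.538 -0.115  0.017] 0.023 426
dial 0.63 [365. 332. 386. 355.] [ 0.554 -0.425  0.06 ] 0.12 377
dial_grip 0.54 [366. 331. 390. 357.] [ 0.555 -0.425  0.06 ] 0.07 327
oil_bottle 0.76 [376. 257. 396. 313.] [ 0.63  -0.237  0.048] 0.113 716
padlock 0.85 [401. 310. 422. 350.] [ 0.633 -0.364  0.031] 0.068 511
```

```bash
python3 - <<'E'
import cv2
a=cv2.imread('pics/top0.png');cv2.imwrite('pics/top0b.png',cv2.resize(a[100:400,170:540],None,fx=2,fy=2,interpolation=cv2.INTER_CUBIC))
E
```

```text
(no output)
```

View pics/top0b.png

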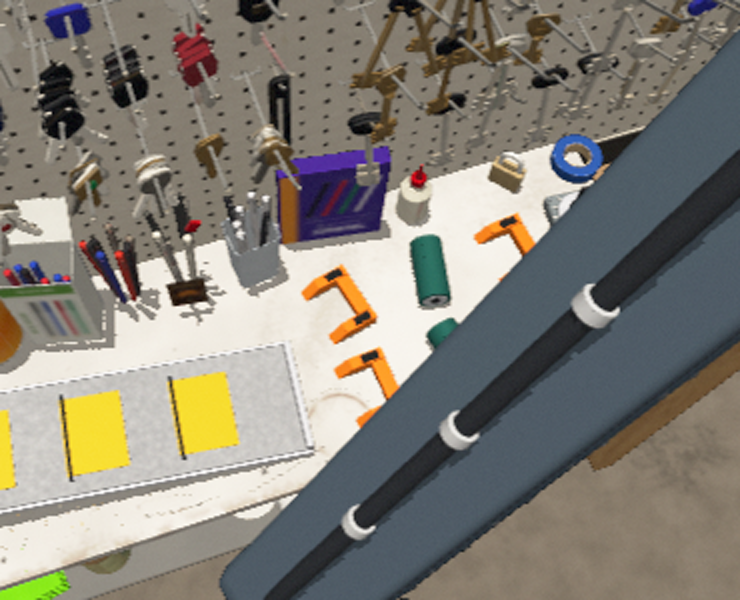

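View pics/side0.png

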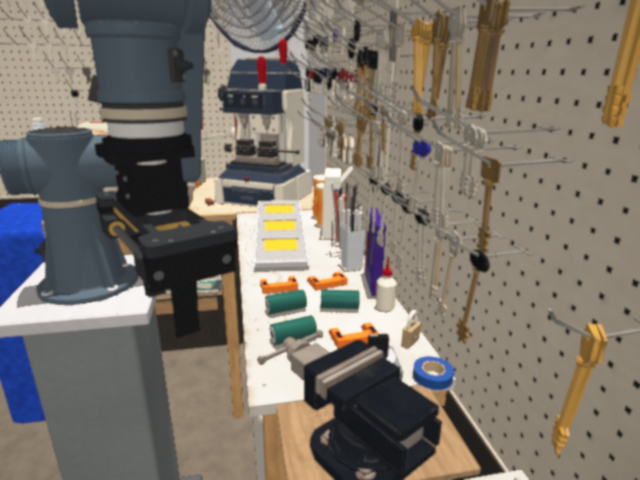

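The top view shows three orange chocks, around crop (340,305), (370,385) and (505,240). There are two rollers, at (430,270) and (440,335), and the yellow pads are at the left. The arm hides the rest. The side view shows three rollers, at (286,302), (340,299) and (294,329). The dial isn't clear: the "dial" detection is on the vise. I'll measure the board first, then move the arm out of the view.

```bash
cat >> h.py <<'E'
from scipy.spatial.transform import Rotation as Ro
def plan(p,yaw,tilt=None):
    """tool shift (mm) and turn (deg) from now to grasp-point p with tool-x yaw (deg), pointing down"""
    o=robot.get_obs();R=Ro.from_quat(o['tool_rot'])
    T=Ro.from_euler('z',yaw,degrees=True)*Ro.from_euler('x',180,degrees=True)
    if tilt is not None: T=tilt*T
    tcp=np.array(p)-T.apply([0,0,.051])
    d=R.inv().apply(tcp-o['position'])*1000
    t=(R.inv()*T).as_rotvec(degrees=True)
    x=R.apply([1,0,0])
    print('tcp',o['position'].round(4),'yaw',np.degrees(np.arctan2(x[1],x[0])).round(2),'t',round(o['time'],2),'w',o['grip_width'].round(4))
    print('shift',d.round(1),'turn',t.round(2),'world mm',((tcp-o['position'])*1000).round(1))
E
python3 - <<'E'
from h import *
for n in('top','side'):
    c=cam(n);R=cv2.Rodrigues(c['rvec'])[0];print(n,'campos',-R.T@c['tvec'])
    W=cloud(c);np.save(n+'.npy',W);h=cv2.cvtColor(c['image'],cv2.COLOR_RGB2HSV)
    y=((abs(h[...,0].astype(int)-26)<6)&(h[...,1]>150)&(h[...,2]>120)).astype(np.uint8)
    k,l,s,ce=cv2.connectedComponentsWithStats(y)
    for i in range(1,k):
        if s[i,4]>150:
            p=W[l==i];p=p[~np.isnan(p[:,0])];print(s[i],ce[i].round(),np.median(p,0).round(4), cv2.minAreaRect((p[:,:2]*1000).astype(np.float32)))
o=robot.get_obs();print(plan((.4,-.1,.3),25.2))
E
```

```text
top campos [0.13627998 0.09215617 1.0418534 ]
[ 255  286   34   41 1044] [272. 306.] [0.4507 0.1021 0.027 ] ((451.6007995605469, 102.6137924194336), (65.48904418945312, 88.18741607666016), 84.76080322265625)
[ 201  295   34   43 1112] [217. 316.] [0.4617 0.2237 0.0399] ((463.2464599609375, 224.30026245117188), (66.34142303466797, 88.40296936035156), 84.35717010498047)
[ 144  305   34   44 1188] [160. 327.] [0.4732 0.3453 0.0526] ((474.69384765625, 346.60736083984375), (67.2515640258789, 87.9196548461914), 84.88961029052734)
side campos [ 0.34122428 -0.985886    0.45684181]
[267 205  25   7 154] [279. 208.] [0.4749 0.3392 0.0557] ((475.29656982421875, 339.9681396484375), (53.922264099121094, 77.00823974609375), 85.0731430053711)
[266 221  28   8 223] [280. 225.] [0.4631 0.2204 0.0427] ((462.59478759765625, 220.76498413085938), (57.48782730102539, 80.11363983154297), 81.65252685546875)
[265 239  32  11 296] [280. 244.] [0.4517 0.0977 0.0297] ((451.9970703125, 101.77107238769531), (62.388153076171875, 81.59196472167969), 85.4990005493164)Traceback (most recent call last):
  File "<stdin>", line 10, in <module>
  File "h.py", line 25, in plan
    print('tcp',o['position'].round(4),'yaw',np.degrees(np.arctan2(x[1],x[0])).round(2),'t',round(o['time'],2),'w',o['grip_width'].round(4))
                                                                                                                   ^^^^^^^^^^^^^^^^^^^^^
AttributeError: 'float' object has no attribute 'round'
```

```bash
sed -i "s/o\['grip_width'\].round(4)/round(o['grip_width'],4)/" h.py; cat >> h.py <<'E'
def chocks(n='top',c=None):
    c=c or cam(n);W=cloud(c);h=cv2.cvtColor(c['image'],cv2.COLOR_RGB2HSV).astype(int)
    m=((h[...,0]>7)&(h[...,0]<20)&(h[...,1]>150)&(h[...,2]>90)&(W[...,2]>0.004)&(W[...,2]<.09)&(abs(W[...,1])<.5)&(W[...,0]<.68)).astype(np.uint8)
    k,l,s,ce=cv2.connectedComponentsWithStats(m)
    for i in range(1,k):
        if s[i,4]<120: continue
        p=W[l==i]; zt=np.percentile(p[:,2],90); q=p[p[:,2]>zt-.02][:,:2]*1000
        r=cv2.minAreaRect(q.astype(np.float32));B=cv2.boxPoints(r);e=B[1]-B[0],B[2]-B[1]
        lo,sh=(e[0],e[1]) if np.linalg.norm(e[0])>np.linalg.norm(e[1]) else (e[1],e[0])
        cen=np.array(r[0]); f=sh/np.linalg.norm(sh); 
        if f@(cen-q.mean(0))<0: f=-f
        print(n,'chock px',ce[i].round(),'n',s[i,4],'c',(cen/1000).round(4),'size',np.linalg.norm(lo).round(1),np.linalg.norm(sh).round(1),'xyaw',np.degrees(np.arctan2(f[1],f[0])).round(1)-90,'cdist',(f@(cen-q.mean(0))).round(1),'bridge',((cen-21*f)/1000).round(4),'z',zt.round(3))
E
python3 - <<'E'
from h import *
chocks('top');chocks('side');plan((.5,-.1,.2),0)
E
```

```text
top chock px [424. 217.] n 218 c [ 0.5541 -0.3181] size 57.6 52.1 xyaw -268.0 cdist 4.3 bridge [ 0.5751 -0.3174] z 0.02
top chock px [342. 251.] n 397 c [ 0.5362 -0.0909] size 81.3 56.5 xyaw 11.800003 cdist 5.9 bridge [ 0.5405 -0.1114] z 0.02
top chock px [148. 275.] n 973 c [0.6111 0.3557] size 145.4 39.1 xyaw -92.4 cdist 9.2 bridge [0.5902 0.3566] z 0.082
top chock px [ 91. 282.] n 169 c [0.6365 0.4852] size 59.3 19.2 xyaw -188.8 cdist 0.9 bridge [0.6397 0.506 ] z 0.033
top chock px [356. 285.] n 256 c [ 0.435  -0.0918] size 59.9 55.8 xyaw 5.5 cdist 7.3 bridge [ 0.437  -0.1128] z 0.02
side chock px [318. 209.] n 168 c [0.5948 0.3377] size 101.5 12.3 xyaw -268.3 cdist 0.0 bridge [0.6158 0.3383] z 0.081
side chock px [328. 281.] n 344 c [ 0.5364 -0.1007] size 78.7 50.6 xyaw 14.800003 cdist 13.8 bridge [ 0.5418 -0.121 ] z 0.021
side chock px [279. 286.] n 335 c [ 0.4272 -0.1413] size 105.8 77.3 xyaw -84.8 cdist 0.4 bridge [ 0.4062 -0.1432] z 0.021
side chock px [352. 335.] n 425 c [ 0.5412 -0.364 ] size 113.9 78.3 xyaw -84.1 cdist 7.8 bridge [ 0.5203 -0.3662] z 0.021
tcp [ 0.2661 -0.5655  0.2923] yaw 25.2 t 0.9 w 0.087
shift [ 409.8 -321.6   41.3] turn [ 1.00e-02 -0.00e+00  2.52e+01] world mm [233.9 465.5 -41.3]
```

Emit:
{"api": "send_rows", "payload": {"deltas": "0 0 0 0 0 -10 1; 20 -58 0 0 0 -10 1; 20 -58 0 0 0 -5.2 1;0 -60 0 0 0 0 1; 0 -60 0 0 0 0 1;0 -60 0 0 0 0 1;0 -60 0 0 0 0 1;0 -60 0 0 0 0 1;0 0 0 0 0 0 1"}}

```text
time: 2.02
position: [-0.0119, -0.2584, 0.2924]
tool_rot: [0.907, 0.42, -0.0, -0.0]
ft_force: [-0.1, 0.1, -0.7]
grip_width: 0.0872
grip_force: 0.0
```

I turned the yaw the wrong way, so I'll re-plan from here.

```bash
python3 - <<'E'
from h import *
plan((.30,-.40,.25),0); plan((.48,-.1,.2),0);print(robot.get_obs()['q'])
E
```

```text
tcp [-0.0119 -0.2584  0.2924] yaw 49.7 t 2.02 w 0.0872
shift [ 93.8 329.5  -8.8] turn [-2.00e-02  3.00e-02  4.97e+01] world mm [ 311.9 -141.6    8.6]
tcp [-0.0119 -0.2584  0.2924] yaw 49.7 t 2.02 w 0.0872
shift [439.1 272.7  41.1] turn [-2.00e-02  3.00e-02  4.97e+01] world mm [491.9 158.4 -41.4]
[-2.05981612e+00 -8.69161334e-04  2.24754638e+00 -7.39695633e-04
  8.94637379e-01 -1.35590396e+00]
```

Emit:
{"api": "send_rows", "payload": {"deltas": "16 55 -1.5 0 0 0 1;16 55 -1.5 0 0 0 1;16 55 -1.5 0 0 0 1;16 55 -1.5 0 0 0 1;15 55 -1.5 0 0 0 1;15 55 -1.5 0 0 0 1;0 0 0 0 0 10 1;0 0 0 0 0 10 1;0 0 0 0 0 10 1;0 0 0 0 0 10 1"}}

```text
time: 3.28
position: [0.3069, -0.3976, 0.3011]
tool_rot: [0.996, 0.089, 0.0, 0.0]
ft_force: [0.3, -0.5, 0.5]
grip_width: 0.0869
grip_force: 0.0
```

```bash
python3 - <<'E'
from h import *
plan((.48,-.1,.2),11.8); plan((.3,.5,.25),0)
E
```

```text
tcp [ 0.3069 -0.3976  0.3011] yaw 10.23 t 3.27 w 0.0869
shift [ 223.1 -262.1   50.2] turn [ 0.01 -0.03 -1.57] world mm [173.1 297.6 -50.1]
tcp [ 0.3069 -0.3976  0.3011] yaw 10.23 t 3.27 w 0.0869
shift [ 152.5 -884.5    0. ] turn [ 1.000e-02 -3.000e-02  1.023e+01] world mm [-6.900e+00  8.976e+02 -1.000e-01]
```

Emit:
{"api": "send_rows", "payload": {"deltas": "29 -58 0 0 0 0 1;29 -58 0 0 0 0 1;29 -58 0 0 0 0 1;29 -58 0 0 0 0 1;29 -58 0 0 0 0 1;28 -58 0 0 0 0 1;28 -58 0 0 0 0 1;28 -58 0 0 0 0 1;0 0 0 0 0 0 1"}}

```text
time: 4.4
position: [0.4424, 0.0883, 0.3014]
tool_rot: [0.995, 0.096, 0.001, -0.0]
ft_force: [-0.5, 0.3, 1.2]
grip_width: 0.0873
grip_force: 0.0
```

```bash
python3 - <<'E'
from h import *
c=cam('top');a=c['image'][:,:,::-1];cv2.imwrite('pics/top1.png',cv2.resize(a[150:350,300:560],None,fx=3,fy=3,interpolation=cv2.INTER_CUBIC))
chocks('top',c); W=cloud(c)
for t in('roller_1','dial','dial_grip','padlock','oil_bottle'):
    for r in robot.cut_out('top',t):
        p=W[r['region']];p=p[~np.isnan(p[:,0])];print(t,round(r['p'],2),np.round(r['box']),np.median(p,0).round(3),p[:,2].max().round(3),cv2.minAreaRect((p[:,:2]*1000).astype(np.float32)))
plan((.5405,-.1114,.1),11.8)
E
```

```text
top chock px [428. 224.] n 390 c [ 0.5388 -0.3195] size 82.5 55.8 xyaw 5.4000015 cdist 4.2 bridge [ 0.5408 -0.3404] z 0.02
top chock px [335. 241.] n 149 c [ 0.5605 -0.0888] size 49.1 31.3 xyaw -260.6 cdist 2.9 bridge [ 0.5813 -0.0854] z 0.02
top chock px [149. 275.] n 964 c [0.6112 0.3556] size 146.0 40.6 xyaw -92.1 cdist 9.1 bridge [0.5902 0.3564] z 0.082
top chock px [ 91. 282.] n 167 c [0.6369 0.4859] size 57.0 19.1 xyaw -190.7 cdist 0.2 bridge [0.6408 0.5066] z 0.033
roller_1 0.9 [373. 218. 396. 250.] [ 0.545 -0.211  0.037] 0.044 ((539.83154296875, -209.46990966796875), (38.54059982299805, 80.07788848876953), 77.33702850341797)
roller_1 0.87 [424. 249. 458. 280.] [ 0.426 -0.302  0.036] 0.045 ((427.7146301269531, -306.8227844238281), (80.95893096923828, 39.84507751464844), 11.853631973266602)
roller_1 0.69 [368. 186. 384. 210.] [ 0.625 -0.218  0.058] 0.106 ((641.3236083984375, -229.9536895751953), (43.13597869873047, 62.783390045166016), 60.83684158325195)
roller_1 0.32 [414. 173. 435. 194.] [ 0.634 -0.353  0.033] 0.067 ((644.8682250976562, -365.8955078125), (41.949119567871094, 48.762855529785156), 36.9000358581543)
dial 0.72 [454. 196. 470. 210.] [ 0.549 -0.413  0.05 ] 0.071 ((549.9230346679688, -414.8250427246094), (33.31024932861328, 25.8896484375), 28.29994773864746)
dial_grip 0.45 [456. 189. 472. 214.] [ 0.549 -0.413  0.05 ] 0.071 ((554.4482421875, -428.1596984863281), (33.83325958251953, 54.295101165771484), 19.12548828125)
padlock 0.58 [416. 176. 436. 194.] [ 0.636 -0.354  0.031] 0.067 ((651.860107421875, -368.6370544433594), (48.21818161010742, 62.29045104980469), 41.541015625)
oil_bottle 0.76 [368. 182. 386. 209.] [ 0.625 -0.219  0.056] 0.116 ((647.9863891601562, -233.6789093017578), (43.0634765625, 78.1921157836914), 58.25325012207031)
tcp [0.4416 0.0816 0.3012] yaw 10.27 t 4.7 w 0.0872
shift [ 62.9 207.5 150.2] turn [ 0.    0.02 -1.53] world mm [  98.9 -193.  -150.2]
```

View pics/top1.png

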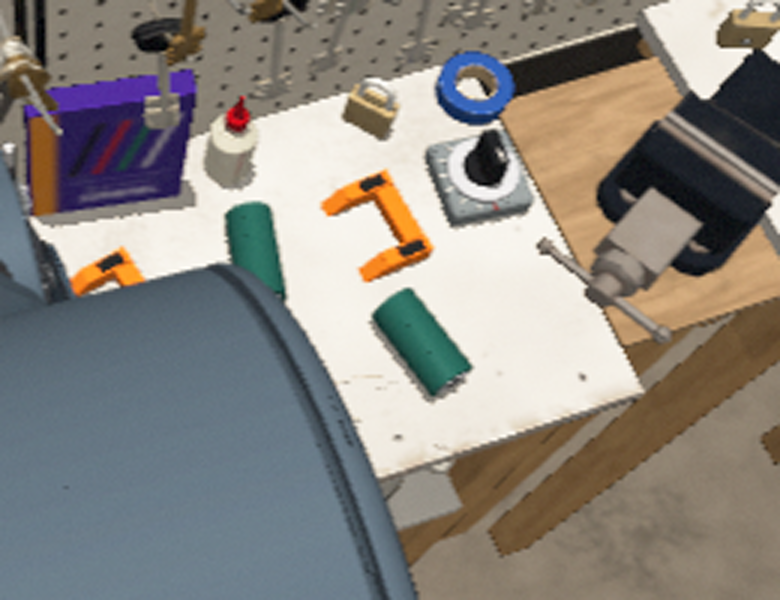

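The frame shows chock C at about crop (385,230), the dial at (488,160), the padlock and the bottle. Rollers are at (258,250) and (420,340), and the third is behind the arm. I'll grasp chock A first.

Emit:
{"api": "send_rows", "payload": {"deltas": "16 52 0 0 0 -1.5 0.6;16 52 0 0 0 0 0.6;16 52 25 0 0 0 0.6;15 51 25 0 0 0 0.6;0 0 50 0 0 0 0.6;0 0 50 0 0 0 0.6;0 0 0 0 0 0 0.6;0 0 0 0 0 0 0.6", "newtons": 25}}

```text
time: 5.7
position: [0.5454, -0.1087, 0.1526]
tool_rot: [0.995, 0.103, 0.001, 0.001]
ft_force: [0.8, 0.1, 0.5]
grip_width: 0.052
grip_force: 0.0
```

```bash
python3 - <<'E'
from h import *
plan((.5405,-.1114,.022),11.8);chocks('side')
E
```

```text
tcp [ 0.5454 -0.1087  0.1526] yaw 11.8 t 5.7 w 0.052
shift [-5.5  1.5 79.6] turn [ 0.07 -0.1   0.  ] world mm [ -4.9  -2.7 -79.6]
side chock px [328. 281.] n 364 c [ 0.5397 -0.1343] size 120.0 84.1 xyaw -86.2 cdist 2.0 bridge [ 0.5187 -0.1357] z 0.021
side chock px [279. 286.] n 345 c [ 0.4311 -0.1385] size 109.9 80.2 xyaw -77.0 cdist 0.9 bridge [ 0.4106 -0.1432] z 0.021
side chock px [352. 335.] n 432 c [ 0.5421 -0.3634] size 113.1 78.1 xyaw -82.9 cdist 7.8 bridge [ 0.5212 -0.3659] z 0.021
```

Emit:
{"api": "send_rows", "payload": {"deltas": "-5 1 30 0 0 0 0.6;0 0 30 0 0 0 0.6;0 0 18 0 0 0 0.6;0 0 0 0 0 0 0.6;0 0 0 0 0 0 0;0 0 0 0 0 0 0;0 0 0 0 0 0 0;0 0 0 0 0 0 0", "newtons": 25}}

```text
time: 6.75
position: [0.5404, -0.1098, 0.0737]
tool_rot: [0.995, 0.104, 0.0, 0.0]
ft_force: [-0.1, -2.7, 1.3]
grip_width: 0.0199
grip_force: 1.0
```

Emit:
{"api": "send_rows", "payload": {"deltas": "0 0 -20 0 0 0 0;0 0 -40 0 0 0 0;0 0 -40 0 0 0 0;0 0 0 0 0 0 0"}}

```text
time: 7.25
position: [0.5417, -0.1101, 0.176]
tool_rot: [0.995, 0.104, 0.003, 0.002]
ft_force: [-0.0, -0.2, -1.7]
grip_width: 0.0174
grip_force: 25.0
```

```bash
cat >> h.py <<'E'
# board: pad centres on the paint (world), yaw, tilt
BY=-5.4
TILT=Ro.from_rotvec(np.radians(6)*np.array([np.cos(np.radians(BY)),np.sin(np.radians(BY)),0]))
BR=TILT*Ro.from_euler('z',BY,degrees=True)
PAD={1:np.array([.4516,.1026,.0283]),2:np.array([.4632,.2243,.0411]),3:np.array([.4747,.3466,.0538])}
def bplan(i,y,z,yaw=BY,x=0):
    "plan grasp point at board coords (mm) relative to pad i centre on paint"
    plan(PAD[i]+BR.apply([x/1000,y/1000,z/1000]),yaw,TILT)
E
python3 - <<'E'
from h import *
bplan(3,-21,60)
E
```

```text
tcp [ 0.5417 -0.1101  0.176 ] yaw 11.9 t 7.25 w 0.0174
shift [  18.9 -429.7   12.4] turn [ 6.12  0.56 17.31] world mm [-70.  424.4 -14. ]
```

Emit:
{"api": "send_rows", "payload": {"deltas": "2 -54 0 0 0 0 0;2 -54 0 0 0 0 0;2 -54 0 0 0 0 0;2 -54 0 0 0 0 0;2 -54 0 0 0 0 0;3 -54 0 0 0 0 0;3 -54 0 0 0 0 0;3 -52 0 0 0 0 0;0 0 0 3 0.3 8.7 0;0 0 0 3.1 0.3 8.6 0"}}

```text
time: 8.5
position: [0.4685, 0.3161, 0.1714]
tool_rot: [0.997, -0.048, -0.002, -0.053]
ft_force: [-0.8, 0.4, -2.1]
grip_width: 0.0176
grip_force: 25.0
```

Emit:
{"api": "send_rows", "payload": {"deltas": "0 0 0 0 0 0 0;0 0 0 0 0 0 0"}}

```text
time: 8.75
position: [0.4697, 0.3148, 0.1724]
tool_rot: [0.998, -0.046, -0.001, -0.053]
ft_force: [0.1, 0.0, -0.6]
grip_width: 0.0176
grip_force: 25.0
```

```bash
python3 - <<'E'
from h import *
bplan(3,-21,24);chocks('top')
E
```

```text
tcp [0.4697 0.3148 0.1724] yaw -5.3 t 8.75 w 0.0176
shift [ 2.3  1.5 46.3] turn [-0.01  0.4   0.06] world mm [  2.3   3.2 -46.2]
top chock px [428. 224.] n 389 c [ 0.5378 -0.3199] size 80.0 56.7 xyaw 4.5999985 cdist 4.2 bridge [ 0.5395 -0.3409] z 0.02
top chock px [358. 293.] n 412 c [ 0.4247 -0.0924] size 81.1 55.7 xyaw 3.800003 cdist 4.9 bridge [ 0.4261 -0.1134] z 0.02
```

Emit:
{"api": "send_rows", "payload": {"deltas": "2 1.5 35 0 0.4 0 0;0 0 7 0 0 0 0;0 0 4 0 0 0 0;0 0 0 0 0 0 0;0 0 0 0 0 0 0"}}

```text
time: 9.43
position: [0.4726, 0.3186, 0.1281]
tool_rot: [0.997, -0.047, 0.004, -0.053]
ft_force: [-0.4, -0.2, -1.3]
grip_width: 0.0179
grip_force: 25.0
```

```bash
python3 - <<'E'
from h import *
bplan(3,-21,24);print(robot.get_obs()['ft_force'])
E
```

```text
tcp [0.4726 0.3186 0.1281] yaw -5.44 t 9.43 w 0.0179
shift [-0.6  0.8  1.9] turn [-0.14 -0.17 -0.02] world mm [-0.6 -0.6 -1.9]
[-0.39185433 -0.19523151 -1.25382006]
```

Emit:
{"api": "send_rows", "payload": {"deltas": "-0.5 0.8 2 0 0 0 0;0 0 0 0 0 0 0"}}

```text
time: 9.68
position: [0.4717, 0.3178, 0.1256]
tool_rot: [0.997, -0.047, 0.004, -0.053]
ft_force: [0.7, -0.2, -0.2]
grip_width: 0.0177
grip_force: 25.0
```

Emit:
{"api": "send_rows", "payload": {"deltas": "0 0 1 0 0 0 0;0 0 0 0 0 0 0"}}

```text
time: 9.93
position: [0.4718, 0.3178, 0.1255]
tool_rot: [0.997, -0.047, 0.004, -0.053]
ft_force: [-2.4, -2.5, 6.8]
grip_width: 0.0181
grip_force: 25.0
```

Emit:
{"api": "send_rows", "payload": {"deltas": "0 0 0 0 0 0 0.5;0 0 0 0 0 0 0.5;0 0 0 0 0 0 0.5;0 0 -20 0 0 0 0.5;0 0 -40 0 0 0 0.5;0 0 -20 0 0 0 0.6;0 0 0 0 0 0 0.6"}}

```text
time: 10.8
position: [0.4716, 0.3098, 0.2052]
tool_rot: [0.997, -0.047, 0.005, -0.054]
ft_force: [-0.1, -0.0, 0.2]
grip_width: 0.0507
grip_force: 0.0
```

```bash
python3 - <<'E'
from h import *
plan((.4261,-.1134,.1),3.8)
E
```

```text
tcp [0.4716 0.3098 0.2052] yaw -5.45 t 10.8 w 0.0507
shift [ -5.3 428.9   8. ] turn [-6.16 -0.78 -9.23] world mm [ -45.5 -423.2  -54.2]
```

Emit:
{"api": "send_rows", "payload": {"deltas": "-1 54 1 0 0 0 0.6;-1 54 1 0 0 0 0.6;-1 54 1 0 0 0 0.6;-1 54 1 0 0 0 0.6;-1 54 1 0 0 0 0.6;0 54 1 0 0 0 0.6;0 54 1 0 0 0 0.6;0 51 1 0 0 0 0.6;0 0 0 -6.2 -0.8 -9.2 0.6;0 0 0 0 0 0 0.6"}}

```text
time: 12.05
position: [0.4244, -0.1134, 0.1493]
tool_rot: [1.0, 0.029, -0.003, -0.002]
ft_force: [-0.7, 1.7, 0.2]
grip_width: 0.0523
grip_force: 0.0
```

```bash
python3 - <<'E'
from h import *
plan((.4261,-.1134,.022),3.8);chocks('top')
E
```

```text
tcp [ 0.4244 -0.1134  0.1493] yaw 3.38 t 12.05 w 0.0523
shift [ 2.2  0.4 76.2] turn [-0.26  0.35 -0.42] world mm [  1.7   0.  -76.3]
top chock px [148. 275.] n 975 c [0.6115 0.3561] size 145.4 40.3 xyaw -92.8 cdist 9.4 bridge [0.5905 0.3571] z 0.083
top chock px [ 91. 282.] n 172 c [0.6376 0.4857] size 59.1 19.3 xyaw -189.0 cdist 0.2 bridge [0.6408 0.5065] z 0.033
top chock px [362. 302.] n 221 c [ 0.4064 -0.0931] size 56.4 43.8 xyaw -86.1 cdist 7.5 bridge [ 0.3855 -0.0945] z 0.02
top chock px [161. 325.] n 605 c [0.475  0.3456] size 82.2 62.6 xyaw -5.5 cdist 7.3 bridge [0.473  0.3247] z 0.071
```

Emit:
{"api": "send_rows", "payload": {"deltas": "2 0.5 30 -0.2 0.3 -0.4 0.6;0 0 30 0 0 0 0.6;0 0 16 0 0 0 0.6;0 0 0 0 0 0 0.6;0 0 0 0 0 0 0;0 0 0 0 0 0 0;0 0 0 0 0 0 0;0 0 0 0 0 0 0;0 0 0 0 0 0 0"}}

```text
time: 13.22
position: [0.4274, -0.1142, 0.0746]
tool_rot: [0.999, 0.034, 0.001, 0.001]
ft_force: [-0.5, 1.3, 3.6]
grip_width: 0.0177
grip_force: 25.0
```

Emit:
{"api": "send_rows", "payload": {"deltas": "0 0 -20 0 0 0 0;0 0 -40 0 0 0 0;0 0 -40 0 0 0 0;0 0 0 0 0 0 0"}}

```text
time: 13.72
position: [0.4284, -0.1147, 0.1764]
tool_rot: [0.999, 0.034, 0.003, 0.002]
ft_force: [-1.0, -0.0, -2.7]
grip_width: 0.0176
grip_force: 25.0
```

```bash
python3 - <<'E'
from h import *
bplan(2,-21,60)
E
```

```text
tcp [ 0.4284 -0.1147  0.1764] yaw 3.87 t 13.72 w 0.0176
shift [  52.2 -304.    25.9] turn [6.24 0.08 9.28] world mm [ 31.7 306.7 -27.1]
```

Emit:
{"api": "send_rows", "payload": {"deltas": "9 -51 4 0 0 0 0;9 -51 4 0 0 0 0;9 -51 4 0 0 0 0;9 -51 4 0 0 0 0;8 -50 5 0 0 0 0;8 -50 5 0 0 0 0;0 0 0 6.2 0 9.3 0;0 0 0 0 0 0 0;0 0 0 0 0 0 0"}}

```text
time: 14.85
position: [0.4582, 0.1918, 0.1471]
tool_rot: [0.998, -0.044, -0.002, -0.05]
ft_force: [0.6, -0.0, -2.0]
grip_width: 0.018
grip_force: 25.0
```

```bash
python3 - <<'E'
from h import *
bplan(2,-21,24)
E
```

```text
tcp [0.4582 0.1918 0.1471] yaw -5.02 t 14.85 w 0.018
shift [ 2.2 -0.7 33.8] turn [0.25 0.49 0.33] world mm [  2.3   3.9 -33.6]
```

Emit:
{"api": "send_rows", "payload": {"deltas": "2 -0.5 24 0.2 0.5 0.3 0;0 0 7 0 0 0 0;0 0 3 0 0 0 0;0 0 0 0 0 0 0;0 0 0 0 0 0 0"}}

```text
time: 15.48
position: [0.4612, 0.1965, 0.1146]
tool_rot: [0.997, -0.047, 0.004, -0.053]
ft_force: [0.3, 0.2, -1.3]
grip_width: 0.0175
grip_force: 25.0
```

```bash
python3 - <<'E'
from h import *
bplan(2,-21,24)
E
```

```text
tcp [0.4612 0.1965 0.1146] yaw -5.41 t 15.47 w 0.0175
shift [-0.6  0.9  1. ] turn [-0.07 -0.16  0.01] world mm [-0.7 -0.8 -1.1]
```

Emit:
{"api": "send_rows", "payload": {"deltas": "-0.5 0.8 1.5 0 0 0 0;0 0 0 0 0 0 0;0 0 1 0 0 0 0;0 0 0 0 0 0 0"}}

```text
time: 15.98
position: [0.4604, 0.1961, 0.1116]
tool_rot: [0.997, -0.047, 0.004, -0.053]
ft_force: [-0.0, -0.3, -0.4]
grip_width: 0.0176
grip_force: 25.0
```

Emit:
{"api": "send_rows", "payload": {"deltas": "0 0 0 0 0 0 0.5;0 0 0 0 0 0 0.5;0 0 0 0 0 0 0.5;0 0 -20 0 0 0 0.5;0 0 -40 0 0 0 0.5;0 0 -30 0 0 0 0.6;0 0 0 0 0 0 0.6"}}

```text
time: 16.85
position: [0.4605, 0.1866, 0.2031]
tool_rot: [0.997, -0.047, 0.006, -0.053]
ft_force: [0.2, 0.3, 0.3]
grip_width: 0.051
grip_force: 0.0
```

```bash
python3 - <<'E'
from h import *
plan((.5400,-.3406,.11),5)
E
```

```text
tcp [0.4605 0.1866 0.2031] yaw -5.42 t 16.85 w 0.051
shift [128.6 519.  -12.4] turn [ -6.07  -0.97 -10.38] world mm [  79.5 -527.2  -42.1]
```

Emit:
{"api": "send_rows", "payload": {"deltas": "13 52 -1 0 0 0 0.6;13 52 -1 0 0 0 0.6;13 52 -1 0 0 0 0.6;13 52 -1 0 0 0 0.6;13 52 -1 0 0 0 0.6;13 52 -1 0 0 0 0.6;13 52 -1 0 0 0 0.6;13 52 -1 0 0 0 0.6;13 52 -1 0 0 0 0.6;12 51 -1 0 0 0 0.6"}}

```text
time: 18.1
position: [0.5386, -0.3417, 0.1545]
tool_rot: [0.997, -0.047, 0.003, -0.054]
ft_force: [0.8, 1.1, 0.4]
grip_width: 0.0522
grip_force: 0.0
```

Emit:
{"api": "send_rows", "payload": {"deltas": "0 0 0 -6.1 -1 -10.2 0.6;0 0 0 0 0 0 0.6;0 0 0 0 0 0 0.6"}}

```text
time: 18.48
position: [0.5387, -0.3393, 0.1555]
tool_rot: [0.999, 0.033, -0.003, -0.006]
ft_force: [0.2, 0.3, 0.6]
grip_width: 0.0527
grip_force: 0.0
```

```bash
python3 - <<'E'
from h import *
plan((.5400,-.3406,.022),5);chocks('top')
E
```

```text
tcp [ 0.5387 -0.3393  0.1555] yaw 3.74 t 18.48 w 0.0527
shift [ 1.7  2.4 82.5] turn [-0.72  0.32 -1.26] world mm [  1.3  -1.3 -82.5]
top chock px [432. 228.] n 258 c [ 0.5313 -0.3214] size 66.8 55.0 xyaw 6.5 cdist 6.7 bridge [ 0.5337 -0.3422] z 0.021
top chock px [149. 275.] n 977 c [0.6097 0.3563] size 144.7 37.2 xyaw -93.3 cdist 7.6 bridge [0.5887 0.3575] z 0.082
top chock px [ 91. 282.] n 166 c [0.6365 0.4865] size 57.6 18.7 xyaw -8.800003 cdist 0.3 bridge [0.6332 0.4657] z 0.033
top chock px [219. 316.] n 561 c [0.4629 0.2248] size 84.5 62.8 xyaw -4.9000015 cdist 6.6 bridge [0.4612 0.2038] z 0.058
top chock px [161. 325.] n 611 c [0.4757 0.346 ] size 82.8 62.3 xyaw -5.9000015 cdist 7.8 bridge [0.4735 0.3251] z 0.071
```

```bash
python3 - <<'E'
from h import *
c=cam('top');W=cloud(c);h=cv2.cvtColor(c['image'],cv2.COLOR_RGB2HSV).astype(int)
b=(W[...,0]>.48)&(W[...,0]<.64)&(W[...,1]<-.34)&(W[...,1]>-.5)
m=b&(W[...,2]>.014)&(W[...,2]<.03)&(h[...,1]<90)
print(m.sum(),cv2.minAreaRect((W[m][:,:2]*1000).astype(np.float32)),W[m].max(0),W[m].min(0))
m=b&(W[...,2]>.045)&(W[...,2]<.09);print(m.sum(),np.median(W[m],0),cv2.minAreaRect((W[m][:,:2]*1000).astype(np.float32)))
a=c['image'][:,:,::-1];cv2.imwrite('pics/top2.png',cv2.resize(a[180:240,390:490],None,fx=7,fy=7,interpolation=cv2.INTER_CUBIC))
E
```

```text
388 ((546.9981079101562, -396.45501708984375), (76.47469329833984, 118.99925231933594), 5.5575456619262695) [ 0.58558475 -0.34018341  0.02980178] [ 0.50422225 -0.45498263  0.0140079 ]
135 [ 0.53679298 -0.41679372  0.06625795] ((541.5213012695312, -404.816650390625), (219.16871643066406, 67.27718353271484), 45.449222564697266)
```

View pics/top2.png

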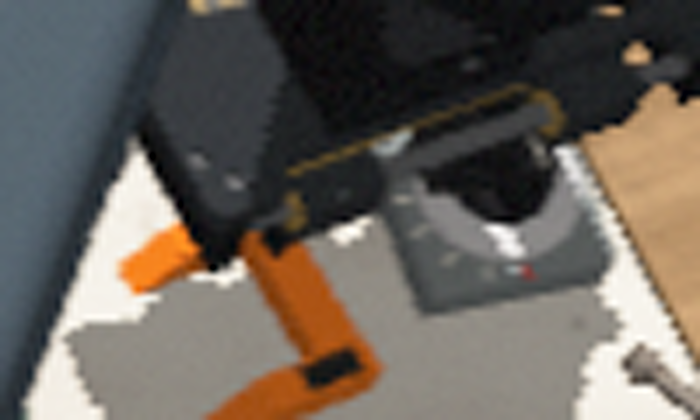

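The image shows chock C under the gripper at about (310,290), with the timer case just right of it at (510,210). The red off mark is on the near side at (525,270). The back finger has little room, so I'll use a narrow opening and a higher grip.

Emit:
{"api": "send_rows", "payload": {"deltas": "1.5 -2 25 -0.7 0.3 -1.2 0.4;0 0 25 0 0 0 0.4;0 0 0 0 0 0 0.4"}}

```text
time: 18.95
position: [0.5393, -0.3369, 0.1047]
tool_rot: [0.999, 0.044, -0.001, -0.001]
ft_force: [0.3, 0.2, -0.3]
grip_width: 0.0362
grip_force: 0.0
```

```bash
python3 - <<'E'
from h import *
plan((.5400,-.3366,.026),5)
E
```

```text
tcp [ 0.5393 -0.3369  0.1047] yaw 4.99 t 18.95 w 0.0362
shift [ 0.8 -0.2 27.7] turn [-0.08  0.13 -0.01] world mm [  0.7   0.3 -27.7]
```

Emit:
{"api": "send_rows", "payload": {"deltas": "0.5 0 18 0 0 0 0.4;0 0 9.5 0 0 0 0.4;0 0 0 0 0 0 0.4;0 0 0 0 0 0 0;0 0 0 0 0 0 0;0 0 0 0 0 0 0;0 0 0 0 0 0 0;0 0 0 0 0 0 0"}}

```text
time: 19.95
position: [0.5412, -0.3386, 0.0795]
tool_rot: [0.999, 0.044, 0.001, 0.002]
ft_force: [0.2, -1.3, 2.4]
grip_width: 0.0177
grip_force: 25.0
```

Emit:
{"api": "send_rows", "payload": {"deltas": "0 0 -20 0 0 0 0;0 0 -40 0 0 0 0;0 0 -50 0 0 0 0;0 0 0 0 0 0 0"}}

```text
time: 20.45
position: [0.5428, -0.3394, 0.1944]
tool_rot: [0.999, 0.044, 0.004, 0.005]
ft_force: [0.7, -1.1, -2.2]
grip_width: 0.0172
grip_force: 25.0
```

```bash
python3 - <<'E'
from h import *
bplan(1,-21,80);chocks('side')
E
```

```text
tcp [ 0.5428 -0.3394  0.1944] yaw 5.03 t 20.45 w 0.0172
shift [ -58.7 -414.6   33.6] turn [ 6.49  0.05 10.44] world mm [-94.4 407.6 -38. ]
side chock px [318. 209.] n 171 c [0.5947 0.3387] size 100.7 11.7 xyaw -268.4 cdist 0.3 bridge [0.6157 0.3393] z 0.083
side chock px [279. 208.] n 182 c [0.4738 0.3261] size 76.4 37.2 xyaw -13.800003 cdist 7.1 bridge [0.4688 0.3057] z 0.072
side chock px [280. 224.] n 238 c [0.4636 0.2165] size 81.0 54.8 xyaw -3.5 cdist 18.1 bridge [0.4623 0.1955] z 0.059
```

Emit:
{"api": "send_rows", "payload": {"deltas": "-7 -52 3 0 0 0 0;-7 -52 3 0 0 0 0;-7 -52 4 0 0 0 0;-7 -52 4 0 0 0 0;-7 -52 5 0 0 0 0;-8 -52 5 0 0 0 0;-8 -52 5 0 0 0 0;-8 -51 5 0 0 0 0;0 0 0 6.5 0 10.4 0;0 0 0 0 0 0 0"}}

```text
time: 21.75
position: [0.4448, 0.0706, 0.1531]
tool_rot: [0.998, -0.035, -0.003, -0.048]
ft_force: [0.3, -0.4, -2.0]
grip_width: 0.0177
grip_force: 25.0
```

Emit:
{"api": "send_rows", "payload": {"deltas": "0 0 20 0 0 0 0;0 0 0 0 0 0 0;0 0 0 0 0 0 0"}}

```text
time: 22.12
position: [0.4458, 0.0716, 0.134]
tool_rot: [0.998, -0.036, -0.002, -0.048]
ft_force: [0.1, 0.3, -1.0]
grip_width: 0.0175
grip_force: 25.0
```

```bash
python3 - <<'E'
from h import *
bplan(1,-21,29)
c=cam('side');a=c['image'][:,:,::-1];cv2.imwrite('pics/side1.png',cv2.resize(a[150:370,220:440],None,fx=2.7,fy=2.7,interpolation=cv2.INTER_CUBIC))
E
```

```text
tcp [0.4458 0.0716 0.134 ] yaw -4.09 t 22.12 w 0.0175
shift [ 3.1  0.6 28.4] turn [0.49 0.54 1.26] world mm [  3.1   1.9 -28.4]
```

View pics/side1.png

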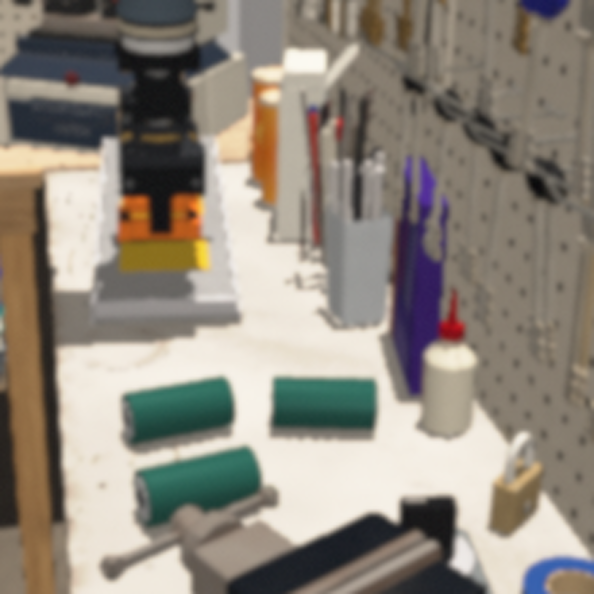

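The held chock is level over pad 1, around crop (160,217). Three rollers lie on the bench at (180,410), (325,403) and (197,485).

Emit:
{"api": "send_rows", "payload": {"deltas": "3 0.5 20 0.5 0.5 1.2 0;0 0 6 0 0 0 0;0 0 2 0 0 0 0;0 0 0 0 0 0 0;0 0 0 0 0 0 0"}}

```text
time: 22.8
position: [0.4489, 0.0743, 0.1065]
tool_rot: [0.998, -0.046, 0.003, -0.053]
ft_force: [-0.5, -0.8, -2.0]
grip_width: 0.0175
grip_force: 25.0
```

```bash
python3 - <<'E'
from h import *
bplan(1,-21,29)
E
```

```text
tcp [0.4489 0.0743 0.1065] yaw -5.31 t 22.8 w 0.0175
shift [-0.   0.9  0.8] turn [-0.04 -0.02  0.09] world mm [-0.1 -0.8 -0.8]
```

Emit:
{"api": "send_rows", "payload": {"deltas": "0 0.8 1.5 0 0 0 0;0 0 0 0 0 0 0;0 0 1 0 0 0 0;0 0 0 0 0 0 0"}}

```text
time: 23.3
position: [0.4488, 0.0737, 0.1035]
tool_rot: [0.998, -0.046, 0.002, -0.053]
ft_force: [-0.1, -0.3, -1.4]
grip_width: 0.0179
grip_force: 25.0
```

Emit:
{"api": "send_rows", "payload": {"deltas": "0 0 0 0 0 0 0.5;0 0 0 0 0 0 0.5;0 0 0 0 0 0 0.5;0 0 -20 0 0 0 0.5;0 0 -40 0 0 0 0.5;0 0 -50 0 0 0 0.7;0 0 0 0 0 0 0.7"}}

```text
time: 24.18
position: [0.4496, 0.0618, 0.216]
tool_rot: [0.998, -0.046, 0.007, -0.052]
ft_force: [1.0, -0.3, -0.2]
grip_width: 0.0554
grip_force: 0.0
```

```bash
cat >> h.py <<'E'
def rollers(n,c=None):
    c=c or cam(n);W=cloud(c);h=cv2.cvtColor(c['image'],cv2.COLOR_RGB2HSV).astype(int)
    m=((h[...,0]>70)&(h[...,0]<95)&(h[...,1]>120)&(W[...,2]>0.004)&(W[...,2]<.2)&(abs(W[...,1])<.5)&(W[...,0]<.68)).astype(np.uint8)
    k,l,s,ce=cv2.connectedComponentsWithStats(m)
    for i in range(1,k):
        if s[i,4]<120: continue
        p=W[l==i];zt=np.percentile(p[:,2],98);p=p[p[:,2]<zt+.003]
        q=p[p[:,2]>zt-.004][:,:2];ctr=q.mean(0);v=np.linalg.svd(p[:,:2]-p[:,:2].mean(0))[2][0]
        v=v if v[0]>0 else -v; a=(p[:,:2]-ctr)@v;mid=ctr+v*(a.max()+a.min())/2
        print(n,'roller px',ce[i].round(),'n',s[i,4],'mid',mid.round(4),'ztop',zt.round(4),'axis',np.degrees(np.arctan2(v[1],v[0])).round(1),'len',(np.ptp(a)*1000).round(1),'rect',cv2.minAreaRect((p[:,:2]*1000).astype(np.float32)))
E
python3 - <<'E'
from h import *
rollers('top');rollers('side');chocks('top');plan((.540,-.2095,.12),-13)
E
```

```text
top roller px [440. 263.] n 513 mid [ 0.4281 -0.3071] ztop 0.0424 axis 13.7 len 78.4 rect ((427.4153747558594, -304.093994140625), (78.00961303710938, 33.98206329345703), 12.106706619262695)
side roller px [287. 301.] n 532 mid [ 0.4295 -0.2104] ztop 0.0414 axis 10.7 len 72.4 rect ((429.98101806640625, -213.23959350585938), (72.4162368774414, 21.045549392700195), 10.420140266418457)
side roller px [340. 299.] n 521 mid [ 0.538  -0.2199] ztop 0.0416 axis -12.1 len 71.1 rect ((537.0835571289062, -224.04495239257812), (18.3966121673584, 71.01219940185547), 77.6213150024414)
side roller px [294. 328.] n 625 mid [ 0.4302 -0.3154] ztop 0.042 axis 13.1 len 73.7 rect ((431.2109069824219, -319.6228942871094), (73.68425750732422, 20.721309661865234), 12.54356575012207)
top chock px [276. 314.] n 314 c [0.4348 0.1043] size 61.9 50.3 xyaw -93.9 cdist 9.0 bridge [0.4139 0.1058] z 0.045
tcp [0.447  0.0623 0.2124] yaw -5.33 t 24.32 w 0.06
shift [117.9 264.9  13.4] turn [-6.03  0.49  7.66] world mm [  93.  -271.8  -41.4]
```

Emit:
{"api": "send_rows", "payload": {"deltas": "20 44 2 0 0 0 0.75;20 44 2 0 0 0 0.75;20 44 2 0 0 0 0.75;20 44 2 0 0 0 0.75;19 44 2 0 0 0 0.75;19 45 2 0 0 0 0.75;0 0 0 -6 0.5 7.6 0.75;0 0 0 0 0 0 0.75;0 0 0 0 0 0 0.75"}}

```text
time: 25.45
position: [0.5401, -0.2088, 0.1719]
tool_rot: [0.994, -0.111, -0.001, -0.002]
ft_force: [1.4, -0.6, 0.5]
grip_width: 0.0652
grip_force: 0.0
```

```bash
python3 - <<'E'
from h import *
plan((.539,-.2105,.023),-12.7);chocks('top')
E
```

```text
tcp [ 0.5401 -0.2088  0.1719] yaw -12.77 t 25.45 w 0.0652
shift [-0.5  2.2 97.8] turn [-0.17  0.09 -0.07] world mm [ -1.1  -1.7 -97.9]
top chock px [149. 275.] n 972 c [0.6107 0.3558] size 144.1 39.0 xyaw -93.4 cdist 8.5 bridge [0.5898 0.357 ] z 0.082
top chock px [ 91. 282.] n 172 c [0.6371 0.4863] size 57.7 18.7 xyaw -9.300003 cdist 0.3 bridge [0.6338 0.4656] z 0.033
top chock px [218. 316.] n 561 c [0.4632 0.2247] size 85.3 62.6 xyaw -5.699997 cdist 6.6 bridge [0.4612 0.2038] z 0.058
top chock px [161. 325.] n 609 c [0.4759 0.3457] size 82.7 62.4 xyaw -5.4000015 cdist 7.5 bridge [0.4739 0.3248] z 0.071
```

Emit:
{"api": "send_rows", "payload": {"deltas": "0 2 40 0 0 0 0.75;0 0 35 0 0 0 0.75;0 0 20 0 0 0 0.75;0 0 2 0 0 0 0.75;0 0 0 0 0 0 0;0 0 0 0 0 0 0;0 0 0 0 0 0 0;0 0 0 0 0 0 0;0 0 0 0 0 0 0", "newtons": 20}}

```text
time: 26.62
position: [0.5409, -0.2119, 0.0769]
tool_rot: [0.994, -0.113, 0.001, -0.0]
ft_force: [-1.6, -0.1, 4.7]
grip_width: 0.0396
grip_force: 20.0
```

Emit:
{"api": "send_rows", "payload": {"deltas": "0 0 -20 0 0 0 0;0 0 -40 0 0 0 0;0 0 -50 0 0 0 0;0 0 0 0 0 0 0"}}

```text
time: 27.12
position: [0.5423, -0.213, 0.1896]
tool_rot: [0.994, -0.113, 0.005, 0.002]
ft_force: [-0.1, -0.4, -1.1]
grip_width: 0.0393
grip_force: 20.0
```

```bash
python3 - <<'E'
from h import *
bplan(3,38,80);chocks('side');chocks('top')
E
```

```text
tcp [ 0.5423 -0.213   0.1896] yaw -12.93 t 27.12 w 0.0393
shift [-194.2 -554.2   -1.5] turn [ 6.15 -0.92 -7.5 ] world mm [-65.3 583.6  -1.5]
side chock px [318. 209.] n 168 c [0.5955 0.3417] size 104.7 12.4 xyaw -88.8 cdist 0.2 bridge [0.5745 0.3413] z 0.082
side chock px [279. 208.] n 185 c [0.4736 0.3255] size 76.0 33.4 xyaw -12.800003 cdist 6.5 bridge [0.4689 0.3051] z 0.072
side chock px [280. 224.] n 240 c [0.465  0.2164] size 76.6 62.1 xyaw -13.5 cdist 18.2 bridge [0.4601 0.196 ] z 0.059
side chock px [280. 243.] n 305 c [0.4517 0.0978] size 79.5 63.4 xyaw -7.0 cdist 19.4 bridge [0.4491 0.077 ] z 0.046
top chock px [148. 275.] n 983 c [0.6117 0.3557] size 144.7 40.0 xyaw -92.6 cdist 9.9 bridge [0.5908 0.3566] z 0.082
top chock px [ 91. 282.] n 173 c [0.6369 0.486 ] size 58.8 19.9 xyaw -191.4 cdist 0.0 bridge [0.6411 0.5066] z 0.033
top chock px [218. 316.] n 557 c [0.4629 0.2243] size 84.1 63.0 xyaw -6.0 cdist 6.0 bridge [0.4607 0.2034] z 0.058
top chock px [161. 325.] n 606 c [0.4756 0.3453] size 82.2 63.5 xyaw -6.699997 cdist 7.0 bridge [0.4731 0.3244] z 0.071
```

Emit:
{"api": "send_rows", "payload": {"deltas": "-19 -55 0 0 0 0 0;-19 -55 0 0 0 0 0;-19 -55 0 0 0 0 0;-19 -55 0 0 0 0 0;-19 -55 0 0 0 0 0;-19 -56 0 0 0 0 0;-20 -56 0 0 0 0 0;-20 -56 0 0 0 0 0;-20 -56 0 0 0 0 0;-20 -56 0 0 0 0 0"}}

```text
time: 28.48
position: [0.4739, 0.3737, 0.1835]
tool_rot: [0.994, -0.113, -0.001, 0.001]
ft_force: [1.2, -1.3, -1.0]
grip_width: 0.0396
grip_force: 20.0
```

Emit:
{"api": "send_rows", "payload": {"deltas": "0 0 0 6.1 -0.9 -7.5 0;0 0 0 0 0 0 0;0 0 0 0 0 0 0"}}

```text
time: 28.85
position: [0.4752, 0.3714, 0.1848]
tool_rot: [0.997, -0.049, -0.002, -0.052]
ft_force: [0.1, 0.1, -2.1]
grip_width: 0.0396
grip_force: 20.0
```

```bash
python3 - <<'E'
from h import *
bplan(3,38,26)
c=cam('top');a=c['image'][:,:,::-1];cv2.imwrite('pics/top3.png',cv2.resize(a[200:380,100:500],None,fx=2,fy=2,interpolation=cv2.INTER_CUBIC));rollers('top',c)
E
```

```text
tcp [0.4752 0.3714 0.1848] yaw -5.6 t 28.85 w 0.0396
shift [ 2.3  0.3 50.7] turn [ 0.    0.53 -0.26] world mm [  2.3   4.8 -50.5]
top roller px [440. 263.] n 512 mid [ 0.4282 -0.3069] ztop 0.0427 axis 13.5 len 77.9 rect ((427.61065673828125, -303.9929504394531), (77.6977310180664, 33.73382568359375), 12.502788543701172)
top roller px [398. 276.] n 514 mid [ 0.4277 -0.2012] ztop 0.0428 axis 11.1 len 78.1 rect ((427.1522216796875, -198.4888916015625), (78.04736328125, 34.437904357910156), 11.195959091186523)
```

View pics/top3.png

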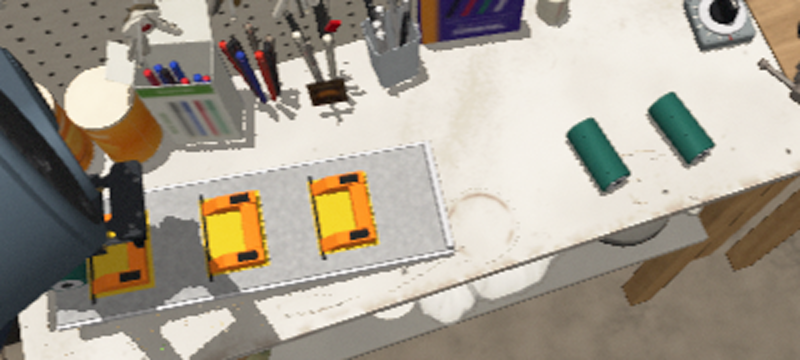

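All three chocks sit on their rectangles, around (125,258), (235,232) and (345,213), with horns uphill. The two remaining rollers are at (598,155) and (682,128).

Emit:
{"api": "send_rows", "payload": {"deltas": "2 0.3 35 0 0.5 -0.2 0;0 0 10 0 0 0 0;0 0 4 0 0 0 0;0 0 0 0 0 0 0;0 0 0 0 0 0 0"}}

```text
time: 29.52
position: [0.4783, 0.3775, 0.1383]
tool_rot: [0.997, -0.046, 0.004, -0.054]
ft_force: [1.2, -0.6, -1.0]
grip_width: 0.0398
grip_force: 20.0
```

```bash
python3 - <<'E'
from h import *
bplan(3,38,26)
E
```

```text
tcp [0.4783 0.3775 0.1383] yaw -5.27 t 29.52 w 0.0398
shift [-0.7  1.7  3.8] turn [-0.21 -0.18  0.15] world mm [-0.8 -1.2 -3.9]
```

Emit:
{"api": "send_rows", "payload": {"deltas": "-0.5 1.5 3.5 0 0 0 0;0 0 0 0 0 0 0;0 0 0 0 0 0 0"}}

```text
time: 29.9
position: [0.4772, 0.3762, 0.1338]
tool_rot: [0.997, -0.046, 0.003, -0.054]
ft_force: [0.0, -0.6, -1.8]
grip_width: 0.0395
grip_force: 20.0
```

Emit:
{"api": "send_rows", "payload": {"deltas": "0 0 1 0 0 0 0;0 0 0 0 0 0 0;0 0 0 0 0 0 0"}}

```text
time: 30.28
position: [0.4774, 0.3764, 0.1329]
tool_rot: [0.997, -0.046, 0.004, -0.054]
ft_force: [-0.6, -0.5, 0.4]
grip_width: 0.0399
grip_force: 20.0
```

Emit:
{"api": "send_rows", "payload": {"deltas": "0 0 1 0 0 0 0;0 0 0 0 0 0 0;0 0 0 0 0 0 0"}}

```text
time: 30.65
position: [0.4773, 0.3764, 0.1328]
tool_rot: [0.997, -0.046, 0.004, -0.054]
ft_force: [-1.7, -1.6, 6.1]
grip_width: 0.0392
grip_force: 20.0
```

Contact. I'll release with a small opening, then rise.

Emit:
{"api": "send_rows", "payload": {"deltas": "0 0 0 0 0 0 0.53;0 0 0 0 0 0 0.6;0 0 0 0 0 0 0.62;0 0 0 0 0 0 0.62;0 0 -20 0 0 0 0.62;0 0 -40 0 0 0 0.62;0 0 -50 0 0 0 0.75;0 0 0 0 0 0 0.75"}}

```text
time: 31.65
position: [0.4781, 0.3656, 0.2454]
tool_rot: [0.997, -0.046, 0.008, -0.056]
ft_force: [-0.5, 0.3, -0.0]
grip_width: 0.0632
grip_force: 0.0
```

```bash
python3 - <<'E'
from h import *
plan((.4277,-.2012,.12),11.1)
rollers('side')
E
```

```text
tcp [0.4781 0.3656 0.2454] yaw -5.28 t 31.65 w 0.0632
shift [  1.2 573.7  10.1] turn [ -6.31  -1.5  -16.33] world mm [ -50.4 -566.8  -74.4]
side roller px [278. 197.] n 142 mid [0.4753 0.3688] ztop 0.0946 axis -6.4 len 63.8 rect ((474.8262023925781, 365.7696533203125), (14.894144058227539, 63.981201171875), 81.34178924560547)
side roller px [287. 301.] n 532 mid [ 0.4293 -0.2107] ztop 0.0414 axis 10.6 len 72.5 rect ((429.95989990234375, -214.36935424804688), (72.4737319946289, 20.188369750976562), 10.786602973937988)
side roller px [294. 328.] n 623 mid [ 0.4299 -0.3155] ztop 0.0416 axis 13.0 len 73.3 rect ((430.73516845703125, -318.77886962890625), (73.22563171386719, 23.20672035217285), 12.330413818359375)
```

Emit:
{"api": "send_rows", "payload": {"deltas": "0 57 1 0 0 0 0.75;0 57 1 0 0 0 0.75;0 57 1 0 0 0 0.75;0 57 1 0 0 0 0.75;0 57 1 0 0 0 0.75;0 57 1 0 0 0 0.75;0 58 1 0 0 0 0.75;0 58 1 0 0 0 0.75;0 58 1 0 0 0 0.75;0 58 1 0 0 0 0.75"}}

```text
time: 32.95
position: [0.4227, -0.2038, 0.168]
tool_rot: [0.997, -0.046, 0.002, -0.055]
ft_force: [0.2, -0.3, 0.4]
grip_width: 0.0651
grip_force: 0.0
```

Emit:
{"api": "send_rows", "payload": {"deltas": "0 0 0 -3.2 -0.8 -8.2 0.75;0 0 0 -3.2 -0.7 -8.2 0.75;0 0 0 0 0 0 0.75;0 0 0 0 0 0 0.75"}}

```text
time: 33.45
position: [0.4236, -0.2021, 0.1689]
tool_rot: [0.995, 0.097, -0.005, 0.001]
ft_force: [0.4, 0.8, -0.2]
grip_width: 0.0654
grip_force: 0.0
```

```bash
python3 - <<'E'
from h import *
plan((.4278,-.202,.023),11.);rollers('top');chocks('top')
E
```

```text
tcp [ 0.4236 -0.2021  0.1689] yaw 11.1 t 33.45 w 0.0654
shift [ 5.1  0.5 94.8] turn [0.11 0.57 0.1 ] world mm [  4.2   0.1 -94.9]
top roller px [443. 268.] n 347 mid [ 0.4185 -0.3088] ztop 0.0435 axis 22.0 len 60.4 rect ((417.1412658691406, -305.2912292480469), (57.51495361328125, 32.88441467285156), 13.514961242675781)
top roller px [404. 285.] n 189 mid [ 0.4022 -0.2028] ztop 0.0423 axis 89.8 len 37.5 rect ((404.5189514160156, -202.86837768554688), (30.542049407958984, 34.615943908691406), 9.610732078552246)
top roller px [138. 327.] n 653 mid [0.4752 0.3824] ztop 0.0982 axis -4.9 len 79.4 rect ((475.04412841796875, 381.26953125), (37.177207946777344, 79.37279510498047), 84.79188537597656)
top chock px [149. 275.] n 974 c [0.6104 0.3562] size 145.5 38.3 xyaw -92.0 cdist 8.3 bridge [0.5894 0.3569] z 0.083
top chock px [ 91. 282.] n 171 c [0.6371 0.4857] size 58.7 17.7 xyaw -190.4 cdist 0.3 bridge [0.6409 0.5063] z 0.033
top chock px [218. 316.] n 557 c [0.4625 0.2247] size 83.9 63.2 xyaw -5.5 cdist 6.5 bridge [0.4605 0.2038] z 0.058
top chock px [163. 325.] n 567 c [0.4746 0.3418] size 80.7 54.5 xyaw -5.5 cdist 6.5 bridge [0.4726 0.3209] z 0.071
```

Emit:
{"api": "send_rows", "payload": {"deltas": "5 0.5 40 0 0.5 0 0.75;0 0 35 0 0 0 0.75;0 0 17 0 0 0 0.75;0 0 2 0 0 0 0.75;0 0 0 0 0 0 0;0 0 0 0 0 0 0;0 0 0 0 0 0 0;0 0 0 0 0 0 0;0 0 0 0 0 0 0"}}

```text
time: 34.67
position: [0.4287, -0.2026, 0.076]
tool_rot: [0.995, 0.097, 0.0, 0.002]
ft_force: [0.3, 0.4, 6.3]
grip_width: 0.0391
grip_force: 20.0
```

Emit:
{"api": "send_rows", "payload": {"deltas": "0 0 -20 0 0 0 0;0 0 -40 0 0 0 0;0 0 -45 0 0 0 0;0 0 0 0 0 0 0"}}

```text
time: 35.17
position: [0.4298, -0.203, 0.183]
tool_rot: [0.995, 0.098, 0.002, 0.004]
ft_force: [0.0, 0.0, -1.5]
grip_width: 0.0394
grip_force: 20.0
```

```bash
python3 - <<'E'
from h import *
bplan(2,38,85)
E
```

```text
tcp [ 0.4298 -0.203   0.183 ] yaw 11.2 t 35.17 w 0.0394
shift [ 122.5 -435.3   -0.8] turn [ 6.44  0.58 16.6 ] world mm [ 35.6 450.8  -2.6]
```

Emit:
{"api": "send_rows", "payload": {"deltas": "15 -54 0 0 0 0 0;15 -54 0 0 0 0 0;15 -54 0 0 0 0 0;15 -54 0 0 0 0 0;15 -54 0 0 0 0 0;15 -55 0 0 0 0 0;16 -55 0 0 0 0 0;16 -55 0 0 0 0 0;0 0 0 3.2 0.3 8.3 0;0 0 0 3.2 0.3 8.3 0"}}

```text
time: 36.42
position: [0.4624, 0.2496, 0.177]
tool_rot: [0.997, -0.048, -0.002, -0.054]
ft_force: [-0.4, 0.7, -1.8]
grip_width: 0.0399
grip_force: 20.0
```

Emit:
{"api": "send_rows", "payload": {"deltas": "0 0 15 0 0 0 0;0 0 15 0 0 0 0;0 0 0 0 0 0 0;0 0 0 0 0 0 0"}}

```text
time: 36.92
position: [0.4639, 0.2516, 0.1485]
tool_rot: [0.997, -0.047, -0.0, -0.054]
ft_force: [0.6, -0.8, -1.0]
grip_width: 0.0395
grip_force: 20.0
```

```bash
python3 - <<'E'
from h import *
bplan(2,38,25)
rollers('top');chocks('top')
E
```

```text
tcp [0.4639 0.2516 0.1485] yaw -5.37 t 36.92 w 0.0395
shift [ 2.1  0.4 28. ] turn [-0.16  0.34 -0.01] world mm [  2.2   2.4 -27.8]
top roller px [440. 263.] n 516 mid [ 0.4278 -0.3067] ztop 0.0428 axis 13.6 len 78.6 rect ((427.09344482421875, -303.9369812011719), (78.45061492919922, 33.724178314208984), 13.018717765808105)
top roller px [137. 334.] n 394 mid [0.465 0.385] ztop 0.098 axis 13.8 len 66.5 rect ((464.99932861328125, 381.9458312988281), (37.44523620605469, 60.182945251464844), 83.28334045410156)
top roller px [197. 325.] n 175 mid [0.4327 0.2599] ztop 0.1154 axis -85.0 len 39.0 rect ((435.6461486816406, 260.12109375), (36.91554641723633, 24.375293731689453), 85.05467987060547)
top chock px [273. 305.] n 541 c [0.4508 0.1027] size 82.6 62.3 xyaw -5.4000015 cdist 5.4 bridge [0.4489 0.0818] z 0.046
top chock px [220. 326.] n 283 c [0.441  0.2268] size 62.7 40.4 xyaw -94.8 cdist 6.9 bridge [0.4201 0.2285] z 0.058
top chock px [163. 337.] n 247 c [0.4499 0.3437] size 54.4 31.5 xyaw -95.4 cdist 5.3 bridge [0.429  0.3456] z 0.072
```

Emit:
{"api": "send_rows", "payload": {"deltas": "2 0.4 18 0 0.3 0 0;0 0 8 0 0 0 0;0 0 1 0 0 0 0;0 0 0 0 0 0 0;0 0 0 0 0 0 0"}}

```text
time: 37.65
position: [0.4663, 0.2539, 0.1225]
tool_rot: [0.997, -0.047, 0.003, -0.054]
ft_force: [0.2, -0.3, -1.8]
grip_width: 0.0394
grip_force: 20.0
```

Emit:
{"api": "send_rows", "payload": {"deltas": "0 0.5 2 0 0 0 0;0 0 0 0 0 0 0;0 0 0 0 0 0 0"}}

```text
time: 38.02
position: [0.466, 0.2536, 0.1201]
tool_rot: [0.997, -0.047, 0.003, -0.054]
ft_force: [0.4, 0.5, -0.9]
grip_width: 0.0395
grip_force: 20.0
```

```bash
python3 - <<'E'
from h import *
bplan(2,38,25)
E
```

```text
tcp [0.466  0.2536 0.1201] yaw -5.44 t 38.02 w 0.0395
shift [-0.  -0.5 -0.5] turn [-0.19  0.   -0.04] world mm [0.  0.4 0.6]
```

Emit:
{"api": "send_rows", "payload": {"deltas": "0 0 1 0 0 0 0;0 0 0 0 0 0 0;0 0 0 0 0 0 0"}}

```text
time: 38.4
position: [0.4661, 0.254, 0.1194]
tool_rot: [0.997, -0.047, 0.003, -0.054]
ft_force: [-0.7, 1.0, 4.0]
grip_width: 0.0394
grip_force: 20.0
```

Emit:
{"api": "send_rows", "payload": {"deltas": "0 0 1 0 0 0 0;0 0 0 0 0 0 0;0 0 0 0 0 0 0"}}

```text
time: 38.78
position: [0.4662, 0.2542, 0.1192]
tool_rot: [0.997, -0.047, 0.003, -0.054]
ft_force: [-2.4, 0.7, 10.6]
grip_width: 0.0399
grip_force: 20.0
```

Emit:
{"api": "send_rows", "payload": {"deltas": "0 0 -1 0 0 0 0.53;0 0 0 0 0 0 0.6;0 0 0 0 0 0 0.62;0 0 0 0 0 0 0.62;0 0 -20 0 0 0 0.62;0 0 -40 0 0 0 0.62;0 0 -50 0 0 0 0.75;0 0 0 0 0 0 0.75"}}

```text
time: 39.78
position: [0.467, 0.2422, 0.2318]
tool_rot: [0.997, -0.047, 0.007, -0.055]
ft_force: [-0.2, 0.2, -0.1]
grip_width: 0.0632
grip_force: 0.0
```

```bash
python3 - <<'E'
from h import *
plan((.4278,-.3067,.12),13)
E
```

```text
tcp [0.467  0.2422 0.2318] yaw -5.46 t 39.77 w 0.0632
shift [ 1.280e+01  5.535e+02 -2.000e-01] turn [ -6.21  -1.48 -18.42] world mm [ -39.2 -548.9  -60.8]
```

Emit:
{"api": "send_rows", "payload": {"deltas": "1 55 0 0 0 0 0.75;1 55 0 0 0 0 0.75;1 55 0 0 0 0 0.75;1 55 0 0 0 0 0.75;1 55 0 0 0 0 0.75;1 55 0 0 0 0 0.75;2 56 0 0 0 0 0.75;2 56 0 0 0 0 0.75;2 56 0 0 0 0 0.75;1 56 0 0 0 0 0.75"}}

```text
time: 41.02
position: [0.4248, -0.309, 0.1671]
tool_rot: [0.997, -0.048, 0.002, -0.055]
ft_force: [1.1, 0.6, -0.5]
grip_width: 0.0656
grip_force: 0.0
```

Emit:
{"api": "send_rows", "payload": {"deltas": "0 0 0 -3.1 -0.8 -9.2 0.75;0 0 0 -3.1 -0.7 -9.2 0.75;0 0 0 0 0 0 0.75;0 0 0 0 0 0 0.75"}}

```text
time: 41.52
position: [0.4255, -0.3073, 0.1681]
tool_rot: [0.994, 0.112, -0.005, -0.0]
ft_force: [0.2, -0.2, 0.6]
grip_width: 0.0651
grip_force: 0.0
```

```bash
python3 - <<'E'
from h import *
plan((.4280,-.307,.023),13.);rollers('top');chocks('top')
E
```

```text
tcp [ 0.4255 -0.3073  0.1681] yaw 12.89 t 41.52 w 0.0651
shift [ 3.3  0.4 94. ] turn [-0.11  0.53 -0.11] world mm [  2.5   0.3 -94.1]
top roller px [446. 272.] n 174 mid [nan nan] ztop 0.1149 axis -89.5 len nan rect ((403.8780822753906, -310.0836181640625), (28.3898983001709, 34.14838409423828), 14.833500862121582)
top roller px [197. 315.] n 603 mid [0.466  0.2605] ztop 0.0856 axis -5.2 len 79.4 rect ((466.07794189453125, 260.07452392578125), (36.437461853027344, 79.21795654296875), 83.93871307373047)
top roller px [138. 327.] n 657 mid [0.4746 0.3823] ztop 0.0981 axis -4.5 len 79.2 rect ((474.552490234375, 381.0051574707031), (36.61231994628906, 78.86347961425781), 84.35334014892578)
top chock px [149. 275.] n 968 c [0.6114 0.3555] size 145.9 39.6 xyaw -92.1 cdist 9.5 bridge [0.5904 0.3562] z 0.082
top chock px [ 91. 282.] n 165 c [0.6365 0.4859] size 59.4 18.6 xyaw -189.1 cdist 0.3 bridge [0.6398 0.5067] z 0.033
top chock px [272. 304.] n 496 c [0.4512 0.1033] size 82.4 62.9 xyaw -6.0999985 cdist 4.2 bridge [0.449  0.0824] z 0.046
top chock px [220. 315.] n 505 c [0.4616 0.2235] size 81.6 61.0 xyaw -6.300003 cdist 8.9 bridge [0.4593 0.2026] z 0.059
top chock px [163. 325.] n 561 c [0.474  0.3415] size 82.2 54.2 xyaw -6.4000015 cdist 6.1 bridge [0.4717 0.3206] z 0.071h.py:54: RuntimeWarning: Mean of empty slice.
  q=p[p[:,2]>zt-.004][:,:2];ctr=q.mean(0);v=np.linalg.svd(p[:,:2]-p[:,:2].mean(0))[2][0]
  ret = um.true_divide(
```

Emit:
{"api": "send_rows", "payload": {"deltas": "3 0.5 40 0 0.5 0 0.75;0 0 35 0 0 0 0.75;0 0 16 0 0 0 0.75;0 0 2 0 0 0 0.75;0 0 0 0 0 0 0;0 0 0 0 0 0 0;0 0 0 0 0 0 0;0 0 0 0 0 0 0;0 0 0 0 0 0 0"}}

```text
time: 42.75
position: [0.4286, -0.3079, 0.0764]
tool_rot: [0.994, 0.113, 0.0, 0.0]
ft_force: [0.5, 1.1, 5.7]
grip_width: 0.0395
grip_force: 20.0
```

Emit:
{"api": "send_rows", "payload": {"deltas": "0 0 -20 0 0 0 0;0 0 -40 0 0 0 0;0 0 -45 0 0 0 0;0 0 0 0 0 0 0"}}

```text
time: 43.25
position: [0.4295, -0.3087, 0.1834]
tool_rot: [0.994, 0.113, 0.002, 0.003]
ft_force: [0.2, 0.2, -2.1]
grip_width: 0.0396
grip_force: 20.0
```

```bash
python3 - <<'E'
from h import *
bplan(1,38,85)
E
```

```text
tcp [ 0.4295 -0.3087  0.1834] yaw 13.01 t 43.25 w 0.0396
shift [ 121.5 -418.2   14. ] turn [ 6.23  0.74 18.41] world mm [ 24.3 434.8 -15.9]
```

Emit:
{"api": "send_rows", "payload": {"deltas": "15 -52 1 0 0 0 0;15 -52 1 0 0 0 0;15 -52 2 0 0 0 0;15 -52 2 0 0 0 0;15 -52 2 0 0 0 0;15 -52 2 0 0 0 0;16 -53 2 0 0 0 0;16 -53 2 0 0 0 0;0 0 0 3.1 0.4 9.2 0;0 0 0 3.1 0.4 9.2 0"}}

```text
time: 44.5
position: [0.4519, 0.1289, 0.1654]
tool_rot: [0.997, -0.048, -0.001, -0.055]
ft_force: [-0.6, -0.4, -2.0]
grip_width: 0.0396
grip_force: 20.0
```

Emit:
{"api": "send_rows", "payload": {"deltas": "0 0 15 0 0 0 0;0 0 15 0 0 0 0;0 0 0 0 0 0 0;0 0 0 0 0 0 0"}}

```text
time: 45.0
position: [0.4529, 0.1304, 0.1366]
tool_rot: [0.997, -0.047, -0.0, -0.054]
ft_force: [0.1, 0.3, -1.6]
grip_width: 0.0395
grip_force: 20.0
```

```bash
python3 - <<'E'
from h import *
bplan(1,38,25)
chocks('side')
E
```

```text
tcp [0.4529 0.1304 0.1366] yaw -5.4 t 45.0 w 0.0395
shift [ 1.4  1.1 28.8] turn [-0.23  0.29 -0.04] world mm [  1.5   1.9 -28.7]
side chock px [318. 209.] n 169 c [0.5949 0.3376] size 103.7 11.8 xyaw -268.8 cdist 0.2 bridge [0.6159 0.338 ] z 0.082
side chock px [280. 244.] n 340 c [0.4523 0.0986] size 81.9 62.3 xyaw -5.4000015 cdist 18.8 bridge [0.4503 0.0777] z 0.046
```

Emit:
{"api": "send_rows", "payload": {"deltas": "1.5 1 18 0 0.3 0 0;0 0 8 0 0 0 0;0 0 3 0 0 0 0;0 0 0 0 0 0 0;0 0 0 0 0 0 0"}}

```text
time: 45.68
position: [0.4551, 0.1325, 0.1084]
tool_rot: [0.997, -0.047, 0.004, -0.054]
ft_force: [0.7, -0.3, -1.3]
grip_width: 0.0398
grip_force: 20.0
```

Emit:
{"api": "send_rows", "payload": {"deltas": "0 0.5 1 0 0 0 0;0 0 0 0 0 0 0;0 0 0 0 0 0 0"}}

```text
time: 46.05
position: [0.4549, 0.1321, 0.1071]
tool_rot: [0.997, -0.047, 0.003, -0.054]
ft_force: [-0.0, -0.1, -1.7]
grip_width: 0.0397
grip_force: 20.0
```

```bash
python3 - <<'E'
from h import *
bplan(1,38,25)
E
```

```text
tcp [0.4549 0.1321 0.1071] yaw -5.43 t 46.05 w 0.0397
shift [-0.5 -0.3 -0.7] turn [-0.24 -0.08 -0.03] world mm [-0.5  0.2  0.8]
```

Emit:
{"api": "send_rows", "payload": {"deltas": "0 0 1 0 0 0 0;0 0 0 0 0 0 0;0 0 0 0 0 0 0"}}

```text
time: 46.42
position: [0.455, 0.1324, 0.1066]
tool_rot: [0.997, -0.047, 0.004, -0.055]
ft_force: [-0.3, -0.6, 5.1]
grip_width: 0.0395
grip_force: 20.0
```

Emit:
{"api": "send_rows", "payload": {"deltas": "0 0 1 0 0 0 0;0 0 0 0 0 0 0;0 0 0 0 0 0 0"}}

```text
time: 46.8
position: [0.455, 0.1324, 0.1065]
tool_rot: [0.997, -0.047, 0.004, -0.055]
ft_force: [-1.5, -1.2, 14.6]
grip_width: 0.0394
grip_force: 20.0
```

Emit:
{"api": "send_rows", "payload": {"deltas": "0 0 -1.5 0 0 0 0.53;0 0 0 0 0 0 0.6;0 0 0 0 0 0 0.62;0 0 0 0 0 0 0.62;0 0 -20 0 0 0 0.62;0 0 -40 0 0 0 0.62;0 0 -50 0 0 0 0.62;0 0 -20 0 0 0 0.62;0 0 0 0 0 0 0.62"}}

```text
time: 47.92
position: [0.4541, 0.118, 0.237]
tool_rot: [0.997, -0.047, 0.005, -0.054]
ft_force: [0.1, -0.7, -0.6]
grip_width: 0.0537
grip_force: 0.0
```

```bash
python3 - <<'E'
from h import *
c=cam('top');a=c['image'][:,:,::-1];W=cloud(c);rollers('top',c)
cv2.imwrite('pics/dial.png',cv2.resize(a[185:235,430:490],None,fx=10,fy=10,interpolation=cv2.INTER_CUBIC))
b=(W[...,0]>.48)&(W[...,0]<.62)&(W[...,1]<-.35)&(W[...,1]>-.49)
m=b&(W[...,2]>.014)&(W[...,2]<.034)
v,u=np.nonzero(m);print('case',m.sum(),cv2.minAreaRect((W[m][:,:2]*1000).astype(np.float32)))
m=b&(W[...,2]>.06)&(W[...,2]<.075);print('bar',m.sum(),np.median(W[m],0),cv2.minAreaRect((W[m][:,:2]*1000).astype(np.float32)))
print(W[m].round(3).tolist())
for r in robot.cut_out('top','dial'):print(r['p'],r['box'])
plan((.545,-.33,.16),0)
E
```

```text
case 670 ((566.9991455078125, -417.9356994628906), (123.7501220703125, 106.08650207519531), 89.23884582519531)
bar 76 [ 0.55112258 -0.41684697  0.06536411] ((552.6154174804688, -417.9333190917969), (14.992055892944336, 34.805809020996094), 83.581298828125)
[[0.57, -0.419, 0.062], [0.567, -0.418, 0.067], [0.568, -0.423, 0.064], [0.565, -0.422, 0.069], [0.566, -0.426, 0.065], [0.568, -0.414, 0.064], [0.566, -0.416, 0.065], [0.564, -0.417, 0.068], [0.566, -0.422, 0.062], [0.563, -0.422, 0.066], [0.562, -0.424, 0.067], [0.565, -0.414, 0.063], [0.564, -0.415, 0.065], [0.562, -0.416, 0.067], [0.562, -0.42, 0.065], [0.56, -0.42, 0.069], [0.561, -0.424, 0.065], [0.561, -0.413, 0.066], [0.56, -0.416, 0.066], [0.559, -0.417, 0.067], [0.559, -0.421, 0.064], [0.558, -0.423, 0.065], [0.557, -0.425, 0.066], [0.557, -0.411, 0.068], [0.557, -0.414, 0.066], [0.557, -0.417, 0.066], [0.555, -0.417, 0.069], [0.556, -0.422, 0.064], [0.555, -0.424, 0.065], [0.556, -0.414, 0.064], [0.554, -0.415, 0.067], [0.553, -0.417, 0.068], [0.553, -0.421, 0.064], [0.552, -0.422, 0.067], [0.551, -0.424, 0.066], [0.555,
[... 440 characters left out ...]
068], [0.544, -0.41, 0.066], [0.544, -0.414, 0.064], [0.542, -0.414, 0.067], [0.542, -0.417, 0.066], [0.541, -0.419, 0.067], [0.541, -0.423, 0.064], [0.542, -0.41, 0.065], [0.541, -0.412, 0.065], [0.541, -0.415, 0.064], [0.539, -0.415, 0.068], [0.537, -0.417, 0.069], [0.538, -0.421, 0.065], [0.538, -0.424, 0.065], [0.537, -0.409, 0.069], [0.538, -0.413, 0.065], [0.538, -0.416, 0.063], [0.536, -0.417, 0.067], [0.536, -0.421, 0.064], [0.539, -0.41, 0.061], [0.537, -0.41, 0.064], [0.536, -0.412, 0.064], [0.535, -0.421, 0.061]]
0.74 [456.2, 195.2, 470.1, 213.4]
tcp [0.4528 0.1181 0.2351] yaw -5.43 t 48.02 w 0.0538
shift [134.2 437.4 -23.6] turn [-6.23 -0.3  -5.43] world mm [  92.2 -448.1  -24.1]
```

View pics/dial.png

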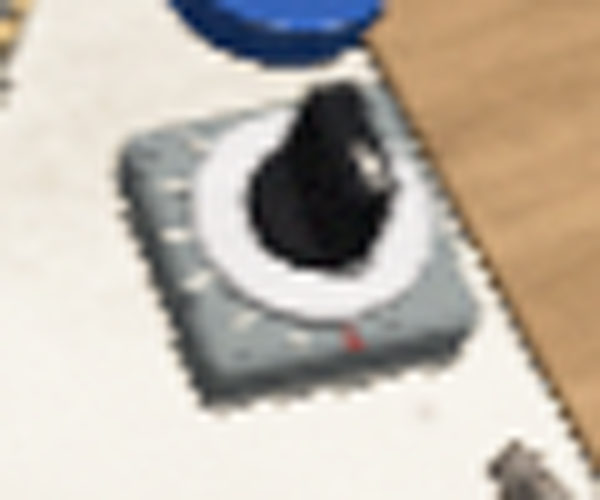

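The timer dial is at crop (320,180), with its bar pointing at the red mark (353,335). I need to check the clearance to the vise before descending.

Emit:
{"api": "send_rows", "payload": {"deltas": "15 48 -2 0 0 0 0.45;15 48 -2 0 0 0 0.45;15 48 -2 0 0 0 0.45;15 48 -3 0 0 0 0.45;15 49 -3 0 0 0 0.45;15 49 -3 0 0 0 0.45;15 49 -3 0 0 0 0.45;15 49 -3 0 0 0 0.45;14 49 -3 0 0 0 0.45;0 0 0 -6.2 -0.3 1 0.45"}}

```text
time: 49.28
position: [0.5453, -0.3352, 0.2091]
tool_rot: [0.998, -0.059, -0.003, 0.001]
ft_force: [0.7, 1.4, -0.3]
grip_width: 0.0395
grip_force: 0.0
```

```bash
python3 - <<'E'
from h import *
W=np.load('side.npy');T=np.load('top.npy')
for n,w in(('side',W),('top',T)):
    for lo,hi in((.05,.09),(.09,.2)):
        m=(w[...,2]>lo)&(w[...,2]<hi)&(w[...,0]>.4)&(w[...,0]<.7)&(w[...,1]<-.44)&(w[...,1]>-.62)
        print(n,lo,m.sum(), w[m].min(0).round(3) if m.any() else '', w[m].max(0).round(3) if m.any() else '', np.percentile(w[m][:,1],98).round(3) if m.any() else '')
c=cam('top');rollers('top',c);chocks('top',c)
cv2.imwrite('pics/top4.png',cv2.resize(c['image'][200:380,100:500,::-1],None,fx=2,fy=2,interpolation=cv2.INTER_CUBIC))
plan((.5526,-.4179,.11),-6.4);print(robot.get_obs()['q'])
E
```

```text
side 0.05 3629 [ 0.4  -0.62  0.05] [ 0.691 -0.44   0.09 ] -0.448
side 0.09 12261 [ 0.405 -0.62   0.09 ] [ 0.691 -0.44   0.2  ] -0.451
top 0.05 310 [ 0.67 -0.62  0.05] [ 0.679 -0.443  0.09 ] -0.467
top 0.09 1009 [ 0.607 -0.62   0.09 ] [ 0.677 -0.44   0.2  ] -0.448
top roller px [253. 305.] n 561 mid [0.4542 0.1382] ztop 0.0727 axis -4.7 len 79.6 rect ((454.3314208984375, 139.60995483398438), (36.38258743286133, 79.34703826904297), 84.76469421386719)
top roller px [197. 315.] n 609 mid [0.4657 0.2604] ztop 0.0856 axis -4.9 len 79.8 rect ((465.6993103027344, 260.3671875), (36.50712585449219, 79.84252166748047), 84.60536193847656)
top roller px [138. 327.] n 652 mid [0.4749 0.3823] ztop 0.0984 axis -4.6 len 78.6 rect ((474.5701904296875, 381.6120300292969), (36.35425567626953, 78.67655181884766), 83.98651885986328)
top chock px [149. 275.] n 975 c [0.6115 0.3562] size 145.3 38.8 xyaw -92.3 cdist 9.3 bridge [0.5905 0.3571] z 0.082
top chock px [ 91. 282.] n 166 c [0.6366 0.4864] size 59.0 18.0 xyaw -12.0 cdist 0.5 bridge [0.6323 0.4658] z 0.033
top chock px [220. 315.] n 505 c [0.4611 0.2236] size 80.9 60.7 xyaw -5.5 cdist 9.0 bridge [0.4591 0.2027] z 0.058
top chock px [163. 325.] n 560 c [0.4745 0.3412] size 82.1 54.2 xyaw -7.0 cdist 6.0 bridge [0.472  0.3204] z 0.071
tcp [ 0.5449 -0.3303  0.2093] yaw -6.58 t 49.33 w 0.0392
shift [18.1 86.1 48.2] turn [ 0.08  0.46 -0.18] world mm [  7.7 -87.6 -48.3]
[-0.71784737  0.64266877  1.47041412 -0.00665933  1.03436653  0.97121614]
```

View pics/top4.png

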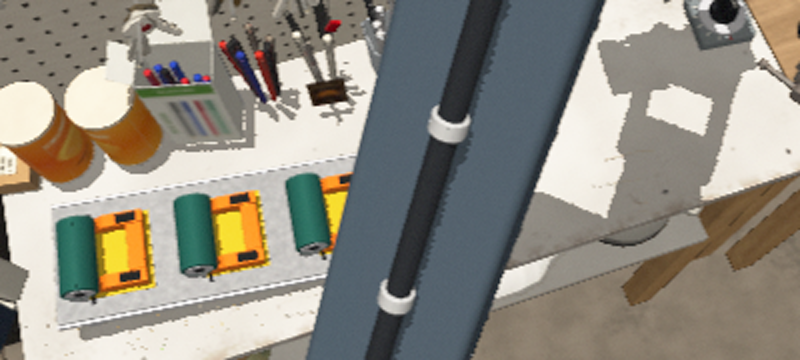

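All three rollers lie against their chocks, at (77,257), (193,235) and (305,213). Next is the vise clearance, measured in the current view.

```bash
python3 - <<'E'
from h import *
c=cam('top');w=cloud(c)
for lo,hi in((.03,.06),(.06,.09),(.09,.12),(.12,.3)):
    m=(w[...,2]>lo)&(w[...,2]<hi)&(w[...,0]>.4)&(w[...,0]<.7)&(w[...,1]<-.44)&(w[...,1]>-.65)
    if m.sum()>3: print(lo,m.sum(), w[m].min(0).round(3), w[m].max(0).round(3), np.sort(w[m][:,1])[-8:].round(3))
E
```

```text
0.06 784 [ 0.401 -0.544  0.061] [ 0.498 -0.44   0.09 ] [-0.441 -0.441 -0.441 -0.441 -0.44  -0.44  -0.44  -0.44 ]
0.09 2208 [ 0.405 -0.65   0.09 ] [ 0.542 -0.443  0.12 ] [-0.447 -0.446 -0.446 -0.445 -0.445 -0.445 -0.445 -0.443]
0.12 79 [ 0.416 -0.573  0.12 ] [ 0.507 -0.499  0.123] [-0.514 -0.512 -0.511 -0.511 -0.51  -0.507 -0.504 -0.499]
```

```bash
python3 - <<'E'
from h import *
c=cam('top');w=cloud(c)
for y in np.arange(-.40,-.56,-.02):
    m=(w[...,2]>.085)&(w[...,2]<.16)&(w[...,0]>.3)&(w[...,0]<.7)&(w[...,1]<y)&(w[...,1]>y-.02)
    if m.sum(): 
        v,u=np.nonzero(m);print(y.round(2),m.sum(),'x',w[m][:,0].min().round(3),w[m][:,0].max().round(3),'z',w[m][:,2].min().round(3),w[m][:,2].max().round(3),'px',u.min(),u.max(),v.min(),v.max())
cv2.imwrite('pics/top5.png',cv2.resize(c['image'][170:330,400:600,::-1],None,fx=3.5,fy=3.5,interpolation=cv2.INTER_CUBIC))
E
```

```text
-0.42 10 x 0.4 0.43 z 0.085 0.089 px 499 504 236 248
-0.44 112 x 0.402 0.447 z 0.085 0.095 px 501 513 226 244
-0.46 145 x 0.402 0.459 z 0.085 0.092 px 506 520 220 244
-0.48 238 x 0.408 0.498 z 0.085 0.121 px 508 527 198 239
-0.5 423 x 0.421 0.509 z 0.085 0.123 px 513 533 192 231
-0.52 465 x 0.41 0.517 z 0.085 0.123 px 520 549 187 231
-0.54 343 x 0.412 0.529 z 0.093 0.123 px 525 555 181 229
-0.56 297 x 0.421 0.53 z 0.104 0.121 px 530 560 180 219
```

View pics/top5.png

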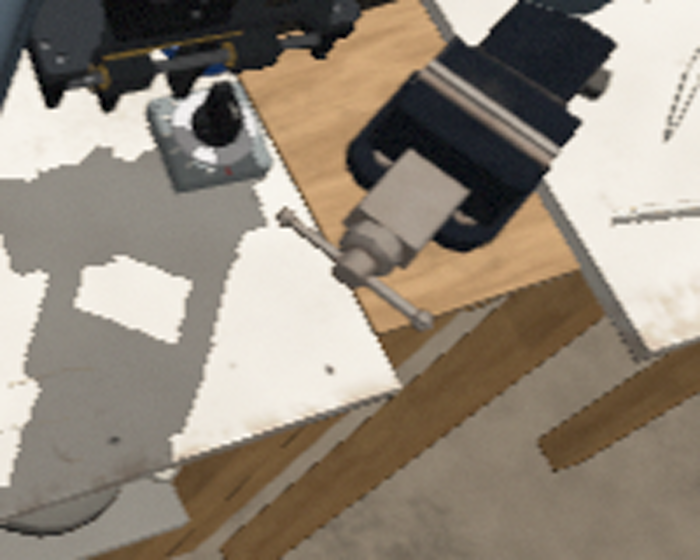

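The vise jaw at z 0.12 would be in the way of the gripper body if I pinched the bar across its thickness. I'll grip it lengthwise instead, after checking for hooks near the wall.

```bash
python3 - <<'E'
from h import *
W=np.load('top.npy');S=np.load('side.npy')
for n,w in(('top',W),('side',S)):
  for x0 in(.60,.63,.66,.69):
    m=(w[...,2]>.09)&(w[...,2]<.45)&(w[...,0]>x0)&(w[...,0]<x0+.03)&(w[...,1]<-.22)&(w[...,1]>-.53)
    if m.sum(): print(n,x0,m.sum(),w[m].min(0).round(3),w[m].max(0).round(3))
plan((.5526,-.4179,.13),83.6)
E
```

```text
top 0.6 1513 [ 0.6   -0.521  0.092] [ 0.63  -0.221  0.45 ]
top 0.63 185 [ 0.63  -0.512  0.092] [ 0.66  -0.221  0.407]
top 0.66 7235 [ 0.66 -0.53  0.09] [ 0.69 -0.22  0.45]
top 0.69 20 [ 0.69  -0.441  0.297] [ 0.692 -0.237  0.445]
side 0.6 2855 [ 0.6   -0.524  0.09 ] [ 0.63 -0.22  0.45]
side 0.63 298 [ 0.63  -0.513  0.091] [ 0.66  -0.222  0.407]
side 0.66 14355 [ 0.66 -0.53  0.09] [ 0.69 -0.22  0.45]
side 0.69 42 [ 0.69  -0.519  0.108] [ 0.693 -0.428  0.435]
tcp [ 0.5446 -0.3281  0.2098] yaw -6.34 t 49.42 w 0.0393
shift [18.1 88.5 28.2] turn [ -0.63   0.17 -89.94] world mm [  8.  -89.8 -28.8]
```

```bash
python3 - <<'E'
from h import *
W=np.load('top.npy');S=np.load('side.npy')
w=np.concatenate([W.reshape(-1,3),S.reshape(-1,3)])
for y in np.arange(-.52,-.28,.02):
    r=[]
    for z in np.arange(.08,.44,.03):
        m=(w[:,2]>z)&(w[:,2]<z+.03)&(w[:,0]>.5)&(w[:,1]>y)&(w[:,1]<y+.02)
        r.append('%d:%.3f'%(m.sum(),w[m][:,0].min()) if m.sum()>2 else '-')
    print(y.round(2),r)
E
```

```text
-0.52 ['175:0.672', '203:0.501', '291:0.608', '299:0.608', '334:0.609', '370:0.608', '520:0.569', '656:0.565', '660:0.575', '659:0.572', '549:0.513', '798:0.505']
-0.5 ['181:0.671', '175:0.670', '263:0.607', '209:0.609', '76:0.611', '151:0.612', '228:0.582', '210:0.581', '133:0.672', '281:0.577', '241:0.577', '470:0.572']
-0.48 ['77:0.671', '110:0.671', '134:0.612', '91:0.612', '48:0.671', '109:0.612', '125:0.569', '149:0.570', '58:0.574', '322:0.576', '230:0.577', '381:0.574']
-0.46 ['39:0.672', '121:0.672', '221:0.612', '317:0.613', '297:0.613', '326:0.611', '398:0.569', '280:0.568', '219:0.572', '407:0.572', '413:0.518', '412:0.501']
-0.44 ['136:0.671', '157:0.671', '162:0.671', '149:0.672', '142:0.671', '195:0.618', '208:0.617', '16:0.672', '100:0.577', '136:0.574', '442:0.571', '556:0.518']
-0.42 ['116:0.671', '139:0.671', '229:0.614', '189:0.613', '110:0.611', '249:0.606', '267:0.592', '77:0.671', '70:0.581', '103:0.582', '218:0.579', '283:0.575']
-0.4 ['54:0.671', '70:0.671', '151:0.615', '200:0.613', '218:0.612', '246:0.607', '357:0.569', '258:0.566', '202:0.671', '105:0.671', '264:0.580', '254:0.587']
-0.38 ['96:0.669', '112:0.671', '128:0.604', '124:0.671', '71:0.671', '80:0.611', '116:0.587', '337:0.583', '298:0.582', '276:0.582', '347:0.572', '416:0.520']
-0.36 ['56:0.671', '37:0.671', '130:0.603', '139:0.604', '92:0.607', '112:0.608', '140:0.570', '105:0.568', '91:0.671', '134:0.671', '71:0.582', '167:0.575']
-0.34 ['90:0.671', '84:0.672', '106:0.604', '81:0.606', '38:0.611', '62:0.610', '119:0.574', '23:0.569', '41:0.671', '105:0.671', '19:0.671', '145:0.575']
-0.32 ['88:0.671', '71:0.671', '61:0.672', '116:0.671', '58:0.672', '57:0.617', '129:0.616', '61:0.670', '37:0.672', '96:0.671', '85:0.671', '154:0.671']
-0.3 ['58:0.672', '39:0.671', '107:0.617', '121:0.616', '123:0.616', '114:0.614', '260:0.577', '164:0.574', '179:0.582', '286:0.581', '303:0.573', '244:0.518']
```

Hanging tools (x ≥ 0.60) and the vise rule out rotating the gripper body about the dial. Instead I'll push the near end of the bar toward +y with the inner face of one finger, gripper fully open, and let the clicks settle it.

```bash
cat >> h.py <<'E'
D=np.array([.5526,-.4179])
def dplan(cx,cy,z):
    "finger corner (mm, relative to dial axis) with yaw 8"
    plan((D[0]+(cx-15.5)/1000,D[1]+(cy+41.7)/1000,z),8)
def bar():
    c=cam('top');W=cloud(c);v=c['image'].max(2)
    m=(abs(W[...,0]-D[0])<.025)&(abs(W[...,1]-D[1])<.025)&(W[...,2]>.06)&(W[...,2]<.072)
    r=cv2.minAreaRect((W[m][:,:2]*1000).astype(np.float32)) if m.sum()>5 else None
    print('bar',m.sum(),r)
    return c
E
python3 - <<'E'
from h import *
dplan(-12.7,-13,.14);dplan(-12.7,-13,.069)
E
```

```text
tcp [ 0.5446 -0.3281  0.2098] yaw -6.34 t 49.42 w 0.0393
shift [-13.2  63.1  18.6] turn [ -0.36   0.47 -14.34] world mm [-20.2 -61.1 -18.8]
tcp [ 0.5446 -0.3281  0.2098] yaw -6.34 t 49.42 w 0.0393
shift [-12.6  63.4  89.6] turn [ -0.36   0.47 -14.34] world mm [-20.2 -61.1 -89.8]
```

Emit:
{"api": "send_rows", "payload": {"deltas": "-7 32 0 0 0 0 1;-6 31 0 0 0 0 1;0 0 18 -0.4 0.5 -7 1;0 0 0 0 0 -7.3 1;0 0 0 0 0 0 1;0 0 0 0 0 0 1"}}

```text
time: 50.18
position: [0.5255, -0.3903, 0.194]
tool_rot: [0.998, 0.068, 0.002, 0.003]
ft_force: [-0.1, -0.7, -0.2]
grip_width: 0.0851
grip_force: 0.0
```

```bash
python3 - <<'E'
from h import *
dplan(-12.7,-13,.069);bar();print(robot.get_obs()['grip_width'])
E
```

```text
tcp [ 0.5255 -0.3903  0.194 ] yaw 7.82 t 50.17 w 0.0851
shift [-1.1 -1.7 74. ] turn [ 0.33 -0.16 -0.18] world mm [ -1.1   1.1 -74. ]
bar 7 ((536.0682983398438, -418.6219787597656), (2.653395175933838, 11.58969497680664), 12.299227714538574)
0.08582534657650867
```

Emit:
{"api": "send_rows", "payload": {"deltas": "-1 -1.5 30 0.3 0 0 1;0 0 30 0 0 0 1;0 0 14 0 0 0 1;0 0 0 0 0 0 1;0 0 0 0 0 0 1"}}

```text
time: 50.85
position: [0.5251, -0.3902, 0.1214]
tool_rot: [0.998, 0.069, 0.002, 0.001]
ft_force: [-0.2, 0.1, 0.8]
grip_width: 0.0869
grip_force: 0.0
```

```bash
python3 - <<'E'
from h import *
dplan(-13,-6,.069);dplan(-13.6,2.9,.069);dplan(-12,6,.069);dplan(-9.6,10,.069)
E
```

```text
tcp [ 0.5251 -0.3902  0.1214] yaw 7.88 t 50.85 w 0.0869
shift [ 0.1 -8.   1.3] turn [ 0.18 -0.23 -0.12] world mm [-1.   8.  -1.4]
tcp [ 0.5251 -0.3902  0.1214] yaw 7.88 t 50.85 w 0.0869
shift [  0.8 -16.9   1.3] turn [ 0.18 -0.23 -0.12] world mm [-1.6 16.9 -1.4]
tcp [ 0.5251 -0.3902  0.1214] yaw 7.88 t 50.85 w 0.0869
shift [  2.8 -19.8   1.3] turn [ 0.18 -0.23 -0.12] world mm [ 0.  20.  -1.4]
tcp [ 0.5251 -0.3902  0.1214] yaw 7.88 t 50.85 w 0.0869
shift [  5.7 -23.4   1.3] turn [ 0.18 -0.23 -0.12] world mm [ 2.4 24.  -1.4]
```

Emit:
{"api": "send_rows", "payload": {"deltas": "0 -4 0 0 0 0 1;0 -4 0 0 0 0 1;0.4 -3 0 0 0 0 1;0.4 -3 0 0 0 0 1;0 -3 0 0 0 0 1;0 0 0 0 0 0 1"}}

```text
time: 51.6
position: [0.5228, -0.3745, 0.1212]
tool_rot: [0.998, 0.069, 0.002, 0.003]
ft_force: [-2.9, -4.9, 1.0]
grip_width: 0.0871
grip_force: 2.5
```

```bash
python3 - <<'E'
from h import *
bar();print(robot.get_obs()['ft_force']);dplan(-9.6,10,.069)
E
```

```text
bar 5 None
[-2.30980966 -4.55333802  0.86268747]
tcp [ 0.5228 -0.3745  0.1211] yaw 7.88 t 51.65 w 0.0872
shift [ 5.8 -7.6  1.1] turn [ 0.31 -0.18 -0.12] world mm [ 4.7  8.3 -1.1]
```

Emit:
{"api": "send_rows", "payload": {"deltas": "1 -2 0 0 0 0 1;1.5 -2 0 0 0 0 1;1.5 -1.5 0 0 0 0 1;0 0 0 0 0 0 1;0 0 0 0 0 0 1"}}

```text
time: 52.28
position: [0.5259, -0.3662, 0.1203]
tool_rot: [0.998, 0.069, 0.001, 0.0]
ft_force: [-1.6, -1.1, 0.7]
grip_width: 0.0871
grip_force: 0.8
```

```bash
python3 - <<'E'
from h import *
print(robot.get_obs()['ft_force']);dplan(-9.6,10,.069)
E
```

```text
[-1.6239553  -1.1430405   0.67697619]
tcp [ 0.5259 -0.3662  0.1203] yaw 7.89 t 52.27 w 0.0871
shift [1.5 0.3 0.3] turn [ 0.03 -0.14 -0.11] world mm [ 1.6 -0.  -0.3]
```

Emit:
{"api": "send_rows", "payload": {"deltas": "-4 2 0 0 0 0 1;-4 2 0 0 0 0 1;0 0 -40 0 0 0 1;0 0 -50 0 0 0 1;-20 -50 0 0 0 0 1;-20 -60 0 0 0 0 1;-20 -60 0 0 0 0 1;0 -60 0 0 0 0 1;0 0 0 0 0 0 1;0 0 0 0 0 0 1"}}

```text
time: 53.52
position: [0.4289, -0.1539, 0.2101]
tool_rot: [0.998, 0.069, 0.002, 0.001]
ft_force: [0.2, -0.8, -0.0]
grip_width: 0.087
grip_force: 0.0
```

```bash
python3 - <<'E'
from h import *
c=bar();a=c['image'][:,:,::-1]
cv2.imwrite('pics/dial2.png',cv2.resize(a[185:235,430:490],None,fx=10,fy=10,interpolation=cv2.INTER_CUBIC));rollers('top',c)
plan((.5244,-.3892,.2),8)
E
```

```text
bar 0 None
top roller px [197. 315.] n 605 mid [0.4654 0.2596] ztop 0.0857 axis -5.8 len 79.5 rect ((465.48309326171875, 259.997314453125), (36.61301040649414, 79.11275482177734), 83.38224029541016)
top roller px [138. 327.] n 656 mid [0.4751 0.3821] ztop 0.0984 axis -4.7 len 79.1 rect ((475.1193542480469, 381.43402099609375), (36.34955596923828, 78.76924896240234), 84.22004699707031)
tcp [ 0.4292 -0.1546  0.2101] yaw 7.87 t 53.58 w 0.0867
shift [ 62.3 245.6 -39.9] turn [ 0.18 -0.26 -0.13] world mm [  95.2 -234.6   40.9]
```

View pics/dial2.png

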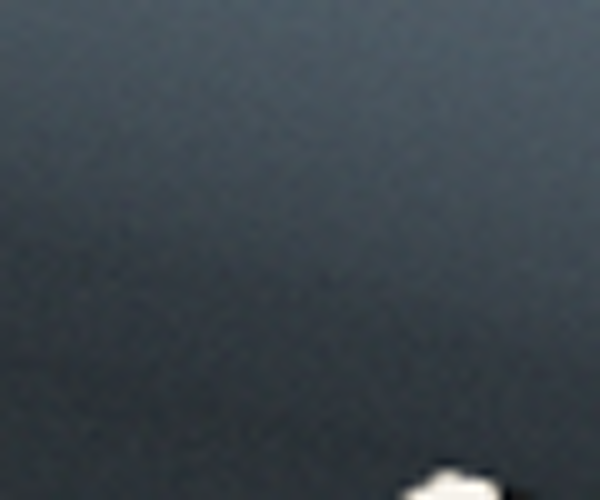

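The arm fills this crop and hides the dial, so I'll move further left.

Emit:
{"api": "send_rows", "payload": {"deltas": "4 -60 0 0 0 0 1;4 -60 0 0 0 0 1;4 -60 0 0 0 0 1;4 -60 0 0 0 0 1;0 0 0 0 0 0 1"}}

```text
time: 54.2
position: [0.4112, 0.0892, 0.2094]
tool_rot: [0.997, 0.072, 0.002, 0.0]
ft_force: [0.2, -0.0, 0.2]
grip_width: 0.0868
grip_force: 0.0
```

```bash
python3 - <<'E'
from h import *
c=bar();a=c['image'][:,:,::-1]
cv2.imwrite('pics/dial3.png',cv2.resize(a[185:235,430:490],None,fx=10,fy=10,interpolation=cv2.INTER_CUBIC));rollers('top',c);rollers('side');chocks('top',c)
E
```

```text
bar 79 ((552.5361938476562, -417.8446350097656), (15.993057250976562, 33.397254943847656), 13.719412803649902)
side roller px [279. 213.] n 165 mid [0.4649 0.2461] ztop 0.0827 axis -5.5 len 65.0 rect ((464.6623840332031, 243.67002868652344), (16.729001998901367, 65.0409164428711), 84.29889678955078)
side roller px [280. 231.] n 238 mid [0.4558 0.1261] ztop 0.0701 axis -4.5 len 67.6 rect ((455.50128173828125, 122.39404296875), (17.835166931152344, 67.55099487304688), 84.39225006103516)
```

View pics/dial3.png

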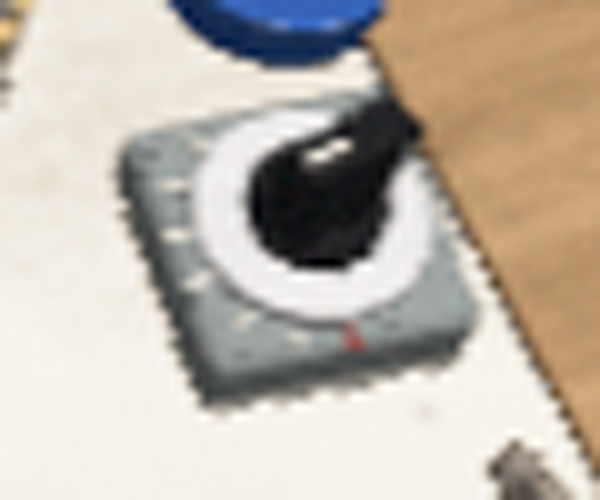

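The bar turned from −6.4° to about −76°, which is three clicks. Last, I'll check the chocks with the arm swung clear of the board.

Emit:
{"api": "send_rows", "payload": {"deltas": "0 0 -50 0 0 0 1;-8 55 -10 0 0 0 1;-8 55 -10 0 0 0 1;-8 55 0 0 0 0 1;-8 55 0 0 0 0 1;-8 55 0 0 0 0 1;-7 55 0 0 0 0 1;-7 55 0 0 0 0 1;-7 55 0 0 0 0 1;0 0 0 0 0 0 1"}}

```text
time: 55.55
position: [0.4093, -0.3652, 0.2799]
tool_rot: [0.998, 0.064, 0.002, 0.003]
ft_force: [0.2, -0.0, 0.1]
grip_width: 0.0869
grip_force: 0.0
```

```bash
python3 - <<'E'
from h import *
c=cam('top');a=c['image'][:,:,::-1]
cv2.imwrite('pics/fin.png',cv2.resize(a[180:380,100:500],None,fx=2,fy=2,interpolation=cv2.INTER_CUBIC));rollers('top',c);chocks('top',c);chocks('side')
E
```

```text
top roller px [253. 305.] n 563 mid [0.4549 0.1387] ztop 0.0724 axis -4.4 len 79.2 rect ((454.9583740234375, 139.4801788330078), (36.22368240356445, 78.81239318847656), 84.82392883300781)
top roller px [197. 315.] n 606 mid [0.466  0.2598] ztop 0.0848 axis -5.8 len 79.1 rect ((465.9382019042969, 259.54443359375), (36.361480712890625, 78.8980941772461), 83.32585906982422)
top roller px [138. 327.] n 657 mid [0.4749 0.3822] ztop 0.0982 axis -4.5 len 79.7 rect ((474.8707275390625, 381.3544616699219), (36.869224548339844, 79.10919189453125), 84.26539611816406)
top chock px [149. 275.] n 971 c [0.6113 0.3561] size 145.9 38.9 xyaw -92.6 cdist 9.3 bridge [0.5904 0.3571] z 0.082
top chock px [ 91. 282.] n 166 c [0.6368 0.4858] size 57.8 17.9 xyaw -189.4 cdist 0.3 bridge [0.6403 0.5066] z 0.033
top chock px [275. 305.] n 463 c [0.4501 0.1016] size 81.9 59.6 xyaw -7.0 cdist 8.0 bridge [0.4476 0.0808] z 0.046
top chock px [220. 323.] n 529 c [0.4469 0.2247] size 86.1 61.1 xyaw -11.400002 cdist 7.0 bridge [0.4428 0.2041] z 0.059
top chock px [163. 325.] n 559 c [0.4738 0.3413] size 80.6 53.5 xyaw -6.300003 cdist 6.0 bridge [0.4715 0.3204] z 0.072
side chock px [274. 243.] n 207 c [0.4375 0.104 ] size 70.7 47.5 xyaw -99.5 cdist 1.9 bridge [0.4168 0.1074] z 0.047
```

View pics/fin.png

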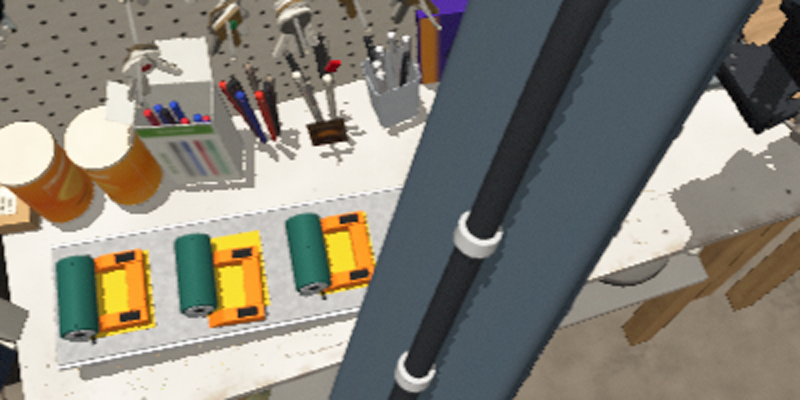

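The middle chock has been knocked about 15 mm toward the robot; it's now at about (237,288), with yellow showing above it. It's close to the limit, so I'll pinch its bridge and slide it back.

```bash
python3 - <<'E'
from h import *
chocks('top')
plan((.4428,.2035,.13),-11,TILT)
E
```

```text
top chock px [149. 275.] n 979 c [0.6117 0.3558] size 144.7 40.2 xyaw -92.6 cdist 9.7 bridge [0.5907 0.3567] z 0.083
top chock px [ 91. 282.] n 171 c [0.6369 0.4863] size 59.5 21.4 xyaw -10.300003 cdist 0.2 bridge [0.6331 0.4656] z 0.033
top chock px [275. 304.] n 449 c [0.4503 0.101 ] size 81.5 59.7 xyaw -7.9000015 cdist 7.0 bridge [0.4475 0.0802] z 0.046
top chock px [220. 323.] n 528 c [0.4459 0.2247] size 85.1 61.0 xyaw -12.599998 cdist 7.0 bridge [0.4413 0.2042] z 0.059
top chock px [163. 325.] n 563 c [0.4746 0.3412] size 82.0 54.6 xyaw -6.699997 cdist 6.1 bridge [0.4722 0.3203] z 0.072
tcp [ 0.4092 -0.3583  0.2794] yaw 7.7 t 55.7 w 0.0873
shift [ 107.2 -546.9   99.2] turn [ 5.97  0.29 18.69] world mm [ 33.1 556.5 -98.7]
```

Emit:
{"api": "send_rows", "payload": {"deltas": "11 -55 3 0 0 0 0.35;11 -55 3 0 0 0 0.35;11 -55 3 0 0 0 0.35;11 -55 3 0 0 0 0.35;11 -55 3 0 0 0 0.35;11 -55 3 0 0 0 0.35;11 -55 3 0 0 0 0.35;10 -54 3 0 0 0 0.35;10 -54 3 0 0 0 0.35;10 -54 3 0 0 0 0.35"}}

```text
time: 56.95
position: [0.4404, 0.201, 0.2497]
tool_rot: [0.998, 0.069, 0.001, 0.001]
ft_force: [0.3, -0.5, 0.2]
grip_width: 0.0306
grip_force: 0.0
```

Emit:
{"api": "send_rows", "payload": {"deltas": "0 0 0 3 0.2 9.3 0.35;0 0 0 3 0.1 9.3 0.35;0 0 0 0 0 0 0.35;0 0 0 0 0 0 0.35"}}

```text
time: 57.45
position: [0.4413, 0.1988, 0.2496]
tool_rot: [0.994, -0.092, 0.0, -0.052]
ft_force: [0.3, -0.0, -0.7]
grip_width: 0.0304
grip_force: 0.0
```

```bash
python3 - <<'E'
from h import *
plan((.4425,.2035,.063),-11,TILT);chocks('side')
E
```

```text
tcp [0.4413 0.1988 0.2496] yaw -10.56 t 57.45 w 0.0304
shift [  2.   14.4 135.1] turn [ 0.09 -0.05  0.42] world mm [   0.7   -0.6 -135.9]
side chock px [318. 209.] n 168 c [0.5948 0.3402] size 101.4 11.3 xyaw -268.6 cdist 0.3 bridge [0.6158 0.3407] z 0.081
side chock px [273. 222.] n 154 c [0.4514 0.1866] size 108.5 88.0 xyaw -82.9 cdist 4.9 bridge [0.4305 0.184 ] z 0.072
side chock px [281. 243.] n 342 c [0.454  0.0988] size 81.6 67.4 xyaw -11.599998 cdist 16.8 bridge [0.4498 0.0783] z 0.047
```

Emit:
{"api": "send_rows", "payload": {"deltas": "2 14 20 0 0 0.4 0.35;0 0 50 0 0 0 0.35;0 0 35 0 0 0 0.35;0 0 0 0 0 0 0.35;0 0 0 0 0 0 0.35"}}

```text
time: 58.12
position: [0.4429, 0.1957, 0.1444]
tool_rot: [0.994, -0.096, 0.001, -0.052]
ft_force: [-0.0, 0.6, 0.6]
grip_width: 0.0308
grip_force: 0.0
```

```bash
python3 - <<'E'
from h import *
plan((.4425,.2035,.063),-11,TILT)
c=cam('side');cv2.imwrite('pics/s3.png',cv2.resize(c['image'][170:270,220:340,::-1],None,fx=5,fy=5,interpolation=cv2.INTER_CUBIC))
E
```

```text
tcp [0.4429 0.1957 0.1444] yaw -11.06 t 58.12 w 0.0308
shift [-1.2  0.9 30.7] turn [ 0.03 -0.13 -0.08] world mm [ -0.9   2.5 -30.6]
```

View pics/s3.png

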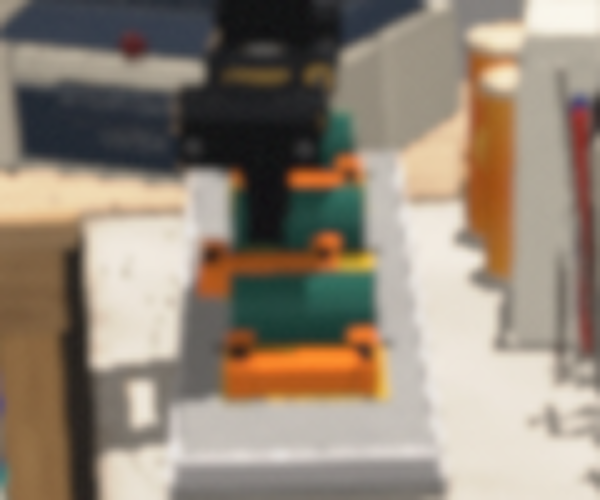

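The fingers at (268,210) are centred over the middle chock's bridge, which spans about x 200–345 px. The chock sits left of its rectangle. I'll go down and pinch.

Emit:
{"api": "send_rows", "payload": {"deltas": "-0.5 0.8 15 0 0 0 0.35;0 0 10 0 0 0 0.35;0 0 4 0 0 0 0.35;0 0 0 0 0 0 0.35;0 0 0 0 0 0 0.35", "newtons": 15}}

```text
time: 58.8
position: [0.4422, 0.198, 0.115]
tool_rot: [0.994, -0.097, 0.001, -0.052]
ft_force: [0.2, -0.2, 0.2]
grip_width: 0.0305
grip_force: 0.0
```

Emit:
{"api": "send_rows", "payload": {"deltas": "0 0 0 0 0 0 0;0 0 0 0 0 0 0;0 0 0 0 0 0 0;0 0 0 0 0 0 0"}}

```text
time: 59.3
position: [0.442, 0.1979, 0.1148]
tool_rot: [0.994, -0.097, 0.0, -0.052]
ft_force: [-0.2, -0.2, 3.3]
grip_width: 0.0179
grip_force: 14.7
```

```bash
python3 - <<'E'
from h import *
bplan(2,-21,24)
E
```

```text
tcp [0.442  0.1979 0.1148] yaw -11.09 t 59.3 w 0.0179
shift [18.6 -1.2  1.3] turn [ 0.04 -0.07 -5.72] world mm [18.5 -2.2 -1.3]
```

Emit:
{"api": "send_rows", "payload": {"deltas": "3 -0.2 0 0 0 -1 0;3 -0.2 0 0 0 -1 0;3 -0.2 0 0 0 -1 0;3 -0.2 0 0 0 -1 0;3 -0.2 0 0 0 -1 0;3 -0.2 0 0 0 -0.7 0;0 0 0 0 0 0 0;0 0 0 0 0 0 0"}}

```text
time: 60.3
position: [0.4537, 0.1962, 0.1146]
tool_rot: [0.998, -0.046, -0.004, -0.051]
ft_force: [-9.8, -1.8, 13.3]
grip_width: 0.0179
grip_force: 15.0
```

```bash
python3 - <<'E'
from h import *
bplan(2,-21,24);chocks('side');rollers('side')
E
```

```text
tcp [0.4537 0.1962 0.1146] yaw -5.24 t 60.3 w 0.0179
shift [ 6.8 -0.   1. ] turn [0.17 0.77 0.08] world mm [ 6.8 -0.5 -1.1]
side chock px [318. 209.] n 169 c [0.5945 0.3394] size 100.7 11.8 xyaw -268.3 cdist 0.4 bridge [0.6155 0.34  ] z 0.081
side chock px [281. 243.] n 339 c [0.4536 0.0987] size 81.5 66.7 xyaw -10.699997 cdist 16.8 bridge [0.4498 0.0781] z 0.047
side roller px [280. 230.] n 244 mid [0.4547 0.1279] ztop 0.0716 axis -4.4 len 65.3 rect ((454.5630187988281, 125.84413146972656), (21.378320693969727, 65.44062805175781), 86.5736312866211)
```

Emit:
{"api": "send_rows", "payload": {"deltas": "0 0 -1 0 0 0 0;0 0 0 0 0 0 0;0 0 0 0 0 0 0"}}

```text
time: 60.78
position: [0.4601, 0.1962, 0.1154]
tool_rot: [0.998, -0.047, 0.003, -0.052]
ft_force: [-0.3, -1.4, -2.4]
grip_width: 0.0179
grip_force: 15.0
```

```bash
python3 - <<'E'
from h import *
bplan(2,-21,24)
E
```

```text
tcp [0.4601 0.1962 0.1154] yaw -5.41 t 60.77 w 0.0179
shift [0.4 0.7 1.8] turn [ 0.06 -0.04 -0.01] world mm [ 0.4 -0.5 -1.9]
```

Emit:
{"api": "send_rows", "payload": {"deltas": "0 0 0.7 0 0 0 0;0 0 0 0 0 0 0;0 0 0 0 0 0 0.33;0 0 0 0 0 0 0.33;0 0 0 0 0 0 0.33;0 0 -20 0 0 0 0.33;0 0 -40 0 0 0 0.33;0 0 -50 0 0 0 0.33;0 0 -40 0 0 0 0.33;0 0 0 0 0 0 0.33"}}

```text
time: 62.02
position: [0.4601, 0.181, 0.2673]
tool_rot: [0.997, -0.047, 0.007, -0.052]
ft_force: [1.1, -0.0, -0.7]
grip_width: 0.0288
grip_force: 0.0
```

Emit:
{"api": "send_rows", "payload": {"deltas": "-6 58 0 0 0 0 0.33;-6 58 0 0 0 0 0.33;-6 58 0 0 0 0 0.33;-6 58 0 0 0 0 0.33;-6 58 0 0 0 0 0.33;-6 58 0 0 0 0 0.33;-6 58 0 0 0 0 0.33;-6 58 0 0 0 0 0.33;-6 58 0 0 0 0 0.33;0 0 0 0 0 0 0.33"}}

```text
time: 63.28
position: [0.355, -0.3352, 0.2086]
tool_rot: [0.997, -0.05, 0.003, -0.051]
ft_force: [1.1, 0.1, -0.1]
grip_width: 0.0284
grip_force: 0.0
```

```bash
python3 - <<'E'
from h import *
c=cam('top');rollers('top',c);chocks('top',c);o=robot.get_obs();print(o['position'],o['time'])
for i in(1,2,3):print((PAD[i]+BR.apply([0,.0,.018])).round(4),(PAD[i]+BR.apply([0,.038,.04])).round(4))
cv2.imwrite('pics/fin2.png',cv2.resize(c['image'][180:380,100:500,::-1],None,fx=2,fy=2,interpolation=cv2.INTER_CUBIC))
E
```

```text
top roller px [253. 305.] n 561 mid [0.4547 0.1388] ztop 0.0731 axis -4.7 len 79.1 rect ((454.955078125, 139.44915771484375), (36.21007537841797, 78.95571899414062), 84.53337097167969)
top roller px [196. 310.] n 598 mid [0.4768 0.2594] ztop 0.0855 axis -2.2 len 77.8 rect ((476.8064270019531, 259.52294921875), (36.998207092285156, 77.66551208496094), 87.59249877929688)
top roller px [138. 327.] n 657 mid [0.4746 0.3824] ztop 0.098 axis -4.8 len 79.6 rect ((474.58551025390625, 381.8502197265625), (36.675926208496094, 79.39183807373047), 84.68270111083984)
top chock px [149. 275.] n 971 c [0.611  0.3559] size 145.0 38.9 xyaw -92.4 cdist 8.9 bridge [0.59   0.3568] z 0.082
top chock px [ 91. 282.] n 170 c [0.637  0.4865] size 58.7 18.4 xyaw -11.199997 cdist 0.5 bridge [0.6329 0.4659] z 0.033
top chock px [275. 305.] n 477 c [0.4504 0.1017] size 81.0 60.8 xyaw -6.0 cdist 8.5 bridge [0.4482 0.0808] z 0.046
top chock px [219. 316.] n 531 c [0.4606 0.2212] size 84.8 62.6 xyaw -11.800003 cdist 5.0 bridge [0.4563 0.2007] z 0.058
top chock px [163. 325.] n 560 c [0.4744 0.3417] size 80.5 55.0 xyaw -5.5 cdist 6.4 bridge [0.4724 0.3208] z 0.072
[ 0.35477048 -0.33210832  0.20856031] 63.325
[0.4514 0.1007 0.0462] [0.4548 0.1361 0.0721]
[0.463  0.2224 0.059 ] [0.4664 0.2578 0.0849]
[0.4745 0.3447 0.0717] [0.4779 0.3801 0.0976]
```

View pics/fin2.png

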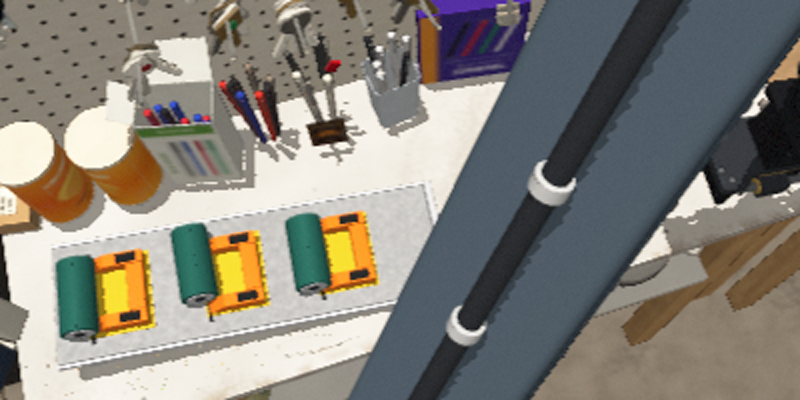

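The middle chock is back within about 3 mm of its pad, at (240,272). Its roller is about 10 mm off and square, and the other two are unchanged. I'll hand in.

```bash
python3 -c "
from rig import robot
print(robot.hand_in())"
```

```text
the job is handed in; nothing more can be done
None
```

I handed the job in; no verdict came back. All three chocks are on the pads with a roller lying still behind each, and the dial is at three clicks; I also slid the middle chock back after it was knocked about 15 mm out of place, which left its roller about 10 mm off its rest point (the limit is 24 mm).

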